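# Unpin the pod sorter, park the pin and tip the tray into the basket

### The job

Draw the red-handled locking pin out of its bore and park it in the green bracket: its neck fully home in the side notch, hanging upright with the red collar flat on the plate, and let go. Then tip the steel tray by its blue handle until all three pill pods have slid into the blue basket, and lower it back to level under control rather than letting it drop. Do not touch the pods with the gripper, spill none and drop nothing, and leave the basket and everything else where they stand.

Things in the scene. Friction and masses are not known exactly. Their poses are not given: they have to be found in the camera images.
- pin_grip (a point): Centre of the loose locking pin's red paddle grip: 50 mm wide (x), 16 mm thick (y), 46 mm tall; z up along the pin. Pin 0.18 kg, 140 mm long, upright in the bore at the start. The red collar's underside is 29 mm, the steel flange's underside 57 mm and the foot 117 mm below this point
- pin_collar (a point): Pin axis at the underside of the red collar (34 mm diameter, 6 mm thick, right below the paddle). Below it come: the steel neck, 12 mm diameter, 22 mm long; a steel flange, 34 mm diameter, 6 mm thick; the shank, 20 mm diameter, 60 mm long. z up along the pin
- pin_foot (a point): Foot of the pin's shank, on its axis
- bore (a point): Mouth of the vertical 23 mm bore, on top of the dark clevis beside the stand, 76 mm above the bench. The pin's flange rests on it; the shank reaches 60 mm down, through the tray's yellow lock arm too, which it holds fast. Clevis 48 mm wide. The lock arm and pivot post, up to 137 mm high, stands 32 to 51 mm from the bore axis on the tray's side
- notch (a point): Where the parked pin's axis meets the top face of the green bracket's 6 mm plate, 120 mm above the bench. The 16 mm wide notch opens to this frame's -x, mouth flared to about 36 mm starting 28 mm before this point; it ends 8 mm beyond it (+x). Only the pin's neck fits: come in along +x, plate between flange and collar, then lower until the collar lies on the plate
- bracket: The green parking bracket, fixed to the bench left or right of the stand; origin on the bench below the notch point. Foot plate 8 mm thick, 76 mm wide, from -43 to 67 mm in x; upright at x = 45 to 57 mm. Nothing of it is higher than the 120 mm plate. The parked pin's foot hangs 32 mm above the bench
- tray_hinge (a point): Middle of the tray's hinge axis, 125 mm above the bench, fixed to the stand: x is the axis, y points level to the handle, z up. The steel tray's floor lies 0 to 4 mm above it, from 30 mm before it (open lip, -y) to 159 mm beyond; 123 mm wide, walls 32 mm high on three sides
- tray_handle (a point): Middle of the tray's round blue handle bar, 12 mm diameter, 100 mm long along the hinge axis, at the end opposite the lip: level, it is 205 mm from the hinge, 14 mm above it and 40 mm clear of the tray's end wall. Bars at its two ends join it to the tray; it can turn in a grip
- tray (a joint): Tilt of the tray in rad: 0 level on its rest, grows as the handle end is lifted, at most 1.05; it falls back when let go. The pin in its bore holds it within about 0.06. Pods slide off over the lip at 0.45 to 0.7 rad; 0.9 is ample
- basket: Loose blue plastic basket below the tray's lip, 150 x 165 x 75 mm (x, y, z), walls 4 mm; origin at the centre of its underside
- pod1_center (a point): Centre of the orange sealed pill pod, a rounded 36 x 60 x 26 mm block with a white band, about 45 g, loose on the tray at the start
- pod2_center (a point): Centre of the green sealed pill pod, a rounded 36 x 60 x 26 mm block with a white band, about 45 g, loose on the tray at the start
- pod3_center (a point): Centre of the yellow sealed pill pod, a rounded 36 x 60 x 26 mm block with a white band, about 45 g, loose on the tray at the start
- amber_bottle: Bystander: amber bottle with a twist cap, 58 mm across, 135 mm tall, upright beside the lock; origin at the centre of its underside
- white_bottle: Bystander: white bottle with a blue cap, 52 mm across, 135 mm tall, upright beside the lock; origin at the centre of its underside
- egg_pot: Bystander: white ceramic egg-shaped pot, 80 mm across, 98 mm tall, in the left or right place that the parking bracket does not have; origin at the centre of its underside
- beaker: Bystander: orange plastic measuring beaker, 60 mm across, 95 mm tall, standing about 120 mm in front of the notch, in its approach lane; origin at the centre of its underside
- splitter: Bystander: clear tablet splitter, 55 x 95 x 30 mm, left rear; origin at the centre of its underside
Mind the look-alikes: they are no part of the job. Of the things that look like the basket, take the one that is farthest from the robot's base at the start.

How it is judged:
By the outcome, as a careful person would: the job done as asked, in the order asked, and still so for the second after the job is handed in, with the robot touching nothing.
It also fails if it takes over 61 s, if anything falls off the work surface, if the arm or the gripper's body presses on something with over 40 N, if the wrist force passes 120 N, or if a joint passes its speed limit or range.

### The arm

A 7-joint arm with a two-finger parallel gripper is mounted at the origin on the work surface. World frame = base frame: x ahead of the robot, y to its left, z up, the work surface at z = 0. Lengths are in m, angles in rad, forces in N, time in s.
With the tool pointing down it reaches from about 0.4 to 0.875 m from the base axis. Payload 19.3 kg.
Tool frame: the origin (TCP) lies at the very end of the fingers, on their centre line; the grasp point (between the pads) lies 19 mm behind it; z points along the fingers, x is the direction in which the jaws open and shut, and the axes are right-handed (so a half turn about z gives the same grasp; the last joint's range is limited). The gripper opens to 85 mm and grips with 20 to 120 N. Pads are 22 mm wide; open, the fingers measure 114 mm over their backs; the gripper's body (76 mm by 85 mm) begins 54 mm behind the grasp point. The pads swing forward as they close: fully open they stand 13 mm farther back than shut.
Start: joints at [-1.411, 0.521, -0.036, 1.599, 0.021, 1.021, -0.113], TCP at [0.142, 0.609, 0.231] pointing down, gripper open.
Joint ranges: [-2.91, 2.91], [-0.3, 2.13], [-1.5, 1.42], [0.17, 2.43], [-1.26, 4.41], [0.16, 1.93], [-2.52, 2.52]. Speed limits (rad/s): [1.89, 1.89, 2.39, 2.39, 3.01, 3.01, 3.01].

### API

Orientations are given as [roll, pitch, yaw] about the fixed x, y, z axes, in that order (R = Rz(yaw) Ry(pitch) Rx(roll)).
In Python, from station import ctrl, grab_frame, camera_info gives the robot as it stands.
- The arm moves only by the shell command python3 -m handwheel 'ROWS' [FORCE]. ROWS is JSON, a list of rows, each a list of 5 numbers: the closure, from -1 (fully open) to 1 (shut), then the shift along the tool's x, y, z in m, then the turn about the tool's z in rad. In form: [[claw, tx, ty, tz, yaw], ...]. A call has 1 to 8 rows; each row is the pose to reach, as a shift and turn from the pose measured when the call began, along the tool's axes at that moment; what a row does not reach only later rows make up. A row lasts 1/12 s, in which the tool goes at most 41.7 mm and 7.16 degrees, less where a joint would pass 70% of its speed; a pose out of reach is approached as far as the arm can. A call with a gripper value outside its range is refused whole. The fingers move at their own pace and stop on an object; FORCE is the grip in N (left out, the last holds). Time passes only in rows, so rows that repeat a pose let the fingers close. It gives the time, the measured TCP pose, the force and the opening at its end, in the units of the state.
- ctrl.sense(): the state, without advancing time (a new reading comes with each control period).
- grab_frame(name): name is "scene" or "top" or "wrist"; returns (picture, depth): 420x560x3 uint8, red, green, blue; 420x560 float32, m along the optical axis (not along the pixel's ray), 0 where there is no reading.
- camera_info(name): a dict with "vfov" (degrees; the focal length in pixels is half the picture's height over the tangent of half this angle, whatever the lens; pixels are square), "cx", "cy" (the principal point, pixels), "rvec" (rotation vector, rad) and "tvec" (3), from world to camera coordinates, as OpenCV has them; the wrist camera has in their place "T_tool_cam" (4x4, takes a point from camera to tool coordinates, whose origin is the TCP and whose axes are the tool frame's). Camera axes: x right, y down, z forward; pixel columns grow to the right and rows downward; lengths in m; the calibration is good to about 2 mm. A picture is of the moment at which its call begins: read the wrist's pose just before it. camera_info takes no time and is no camera call.
- ctrl.sign_off(): hands the job in, once; it reports no verdict.
The state is a dict: "time_s": time; "q": joint angles; "qvel": joint speeds; "effort": joint torques, N m; "position": TCP position; "tool_rot": TCP orientation; "contact_force": force on the tool from outside, world axes, zero at the start; "wrist_torque": the same for the moment, N m; "gripper_width": opening from 0.0 (shut) to 1.0 (fully open).
Only numpy, scipy, OpenCV 4.12 (cv2) and the standard library are available. Lean on these libraries where they do the work, as an engineer would, in place of code of your own. Each camera call takes 0.05 s, during which the arm holds its last target.

## Working session

There is one attempt and no reset: what is moved stays moved. The work goes in short steps, Python scripts to look and compute and a shell command to move; the robot and the scene stay as the last step left them, time stands still between calls to the robot, and variables do not carry over. Pictures are saved under pics/ and viewed, and the job is handed in when it is done.

```bash
ls; mkdir -p pics; cat > h.py <<'E'
import numpy as np, cv2
from station import ctrl, grab_frame, camera_info
from scipy.spatial.transform import Rotation as R
def K(name):
    c=camera_info(name); f=210/np.tan(np.radians(c['vfov'])/2)
    return f,c['cx'],c['cy'],c
def world_cam(name,s=None):
    f,cx,cy,c=K(name)
    if 'rvec' in c:
        M=cv2.Rodrigues(np.array(c['rvec'],float))[0]; t=np.array(c['tvec'],float).ravel()
        return M.T,-M.T@t
    s=s or ctrl.sense(); Rt=R.from_euler('xyz',s['tool_rot']).as_matrix()
    T=np.array(c['T_tool_cam'])
    return Rt@T[:3,:3], Rt@T[:3,3]+np.array(s['position'])
def cloud(name,depth,s=None):
    f,cx,cy,c=K(name); A,o=world_cam(name,s)
    v,u=np.mgrid[:420,:560]
    P=np.stack([(u-cx)/f*depth,(v-cy)/f*depth,depth],-1)
    return P@A.T+o
def onplane(name,u,v,z,s=None):
    f,cx,cy,c=K(name); A,o=world_cam(name,s)
    d=A@np.array([(u-cx)/f,(v-cy)/f,1]); return o+d*(z-o[2])/d[2]
def proj(name,p,s=None):
    f,cx,cy,c=K(name); A,o=world_cam(name,s)
    q=A.T@(np.array(p)-o); return q[0]/q[2]*f+cx,q[1]/q[2]*f+cy
def save(name,img): cv2.imwrite('pics/'+name,img[...,::-1])
E
python3 - <<'E'
from h import *
s=ctrl.sense(); print({k:np.round(v,3) for k,v in s.items()})
for n in ['scene','top','wrist']:
    i,d=grab_frame(n); save(n+'0.png',i); np.savez('pics/%s0.npz'%n,i=i,d=d)
    print(n,camera_info(n), world_cam(n,s))
E
```

```text
pics
{'time_s': np.float64(0.0), 'q': array([-1.411,  0.522, -0.036,  1.6  ,  0.021,  1.021, -0.113]), 'qvel': array([-0.001,  0.002,  0.   ,  0.   , -0.   ,  0.   ,  0.001]), 'effort': array([ 3.0000e-03, -9.2709e+01,  1.9820e+00, -3.6993e+01,  1.8000e-02,
        8.0000e-03, -0.0000e+00]), 'position': array([0.142, 0.608, 0.231]), 'tool_rot': array([3.142e+00, 1.000e-03, 1.341e+00]), 'contact_force': array([-0.576, -0.4  ,  0.252]), 'wrist_torque': array([-0.013, -0.003,  0.057]), 'gripper_width': np.float64(1.007)}
scene {'vfov': 55.50379842101784, 'cx': 282.57760735914974, 'cy': 210.31929027486106, 'rvec': array([ 2.12110247,  0.95672087, -0.43096945]), 'tvec': array([-0.30002135, -0.16474602,  1.36058382])} (array([[ 0.66294344,  0.49376948, -0.56275901],
       [ 0.74866312, -0.43412815,  0.50103521],
       [ 0.00308636, -0.75347492, -0.65746941]]), array([ 1.04592455, -0.52860636,  0.77133622]))
top {'vfov': 57.33694805124935, 'cx': 275.38519000796515, 'cy': 215.32282550030547, 'rvec': array([ 2.17560865, -2.21734894,  0.07991872]), 'tvec': array([-0.01752586,  0.47736334,  1
[... 175 characters left out ...]
875, -0.01256236,  1.10878028]))
wrist {'vfov': 64.99330850359466, 'cx': 280.1558069368072, 'cy': 212.5914529327878, 'T_tool_cam': array([[ 9.99999023e-01, -7.95092345e-04,  1.15003885e-03,
         6.00996657e-04],
       [ 4.16794476e-04,  9.54685760e-01,  2.97615399e-01,
        -7.69509144e-02],
       [-1.33455744e-03, -2.97614629e-01,  9.54685158e-01,
        -1.42525312e-01],
       [ 0.00000000e+00,  0.00000000e+00,  0.00000000e+00,
         1.00000000e+00]])} (array([[ 2.28254437e-01,  9.29442374e-01,  2.89890987e-01],
       [ 9.73601489e-01, -2.17971885e-01, -6.77377155e-02],
       [ 2.29781964e-04,  2.97699731e-01, -9.54659530e-01]]), array([0.06756759, 0.62651318, 0.37325363]))
```

View pics/scene0.png

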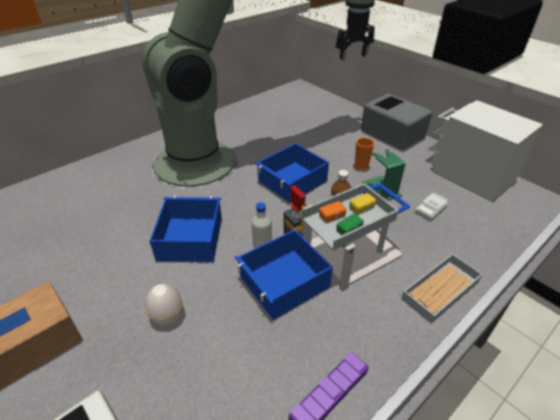

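View pics/top0.png

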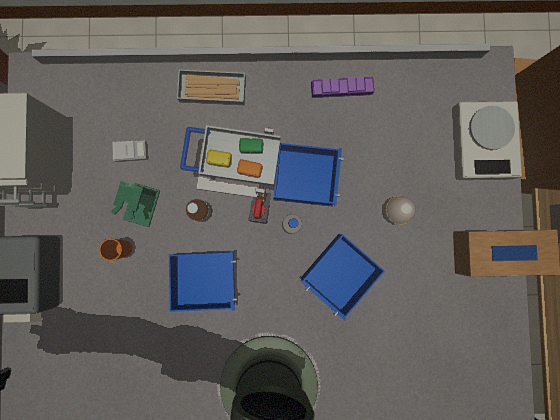

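View pics/wrist0.png

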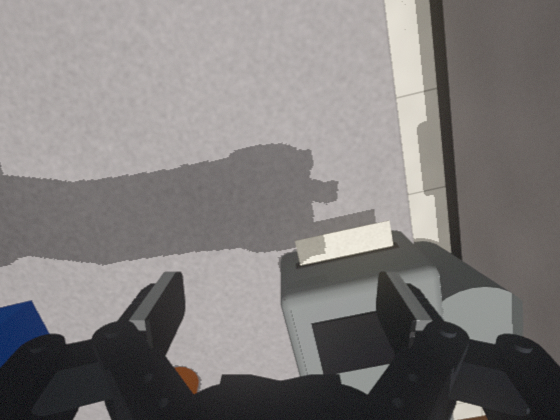

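```bash
python3 - <<'E'
from h import *
z=np.load('pics/top0.npz'); i,d=z['i'],z['d']
c=i[110:270,80:350]; cv2.imwrite('pics/topzoom.png',cv2.resize(c,None,fx=2.96,fy=2.96,interpolation=cv2.INTER_CUBIC)[...,::-1])
z2=np.load('pics/scene0.npz'); c=z2['i'][120:300,220:480]; cv2.imwrite('pics/sczoom.png',cv2.resize(c,None,fx=3,fy=3,interpolation=cv2.INTER_CUBIC)[...,::-1])
P=cloud('top',d); H=cv2.cvtColor(i,cv2.COLOR_RGB2HSV)
print('depth0 frac',(d==0).mean())
for n,(u,v) in dict(pin=(258,207),bench=(230,240),plate=(148,195),beak=(110,248),egg=(400,208),tray=(225,175),basketc=(307,175),handle=(188,150),amber=(198,210),white=(292,224)).items(): print(n,P[v,u].round(3))
S=cloud('scene',z2['d'])
def reg(name,m,P):
    q=P[m]; print(name,m.sum(),'min',np.percentile(q,2,axis=0).round(3),'max',np.percentile(q,98,axis=0).round(3),'med',np.median(q,axis=0).round(3))
Hs=cv2.cvtColor(z2['i'],cv2.COLOR_RGB2HSV)
for nm,HH,PP in(('top',H,P),('scene',Hs,S)):
    red=((HH[...,0]<6)|(HH[...,0]>174))&(HH[...,1]>180)&(HH[...,2]>90)&(PP[...,2]>.08)&(PP[...,0]<.6)
    reg(nm+' red',red,PP)
    gr=(HH[...,0]>65)&(HH[...,0]<90)&(HH[...,1]>100)&(PP[...,1]>.2)
    reg(nm+' green',gr,PP); g2=gr&(PP[...,2]>.108); reg(nm+' plate',g2,PP)
    bl=(HH[...,0]>105)&(HH[...,0]<125)&(HH[...,1]>150)&(PP[...,1]>.1)&(PP[...,2]>.1); reg(nm+' handle',bl,PP)
E
```

```text
depth0 frac 0.004149659863945578
pin [0.49  0.018 0.154]
bench [0.409 0.105 0.001]
plate [0.542 0.337 0.01 ]
beak [0.394 0.43  0.045]
egg [ 0.486 -0.358  0.093]
tray [0.576 0.102 0.131]
basketc [ 0.593 -0.121  0.006]
handle [0.673 0.224 0.001]
amber [0.488 0.173 0.125]
white [ 0.447 -0.067  0.135]
top red 22 min [0.465 0.011 0.152] max [0.513 0.028 0.159] med [0.482 0.023 0.157]
top green 564 min [0.305 0.315 0.006] max [0.566 0.55  0.125] med [0.514 0.354 0.119]
top plate 329 min [0.271 0.322 0.116] max [0.561 0.629 0.126] med [0.525 0.355 0.121]
top handle 270 min [0.411 0.153 0.141] max [0.695 0.413 0.151] med [0.645 0.196 0.146]
scene red 103 min [0.469 0.003 0.109] max [0.511 0.024 0.158] med [0.492 0.012 0.155]
scene green 742 min [0.256 0.314 0.006] max [0.565 1.277 0.322] med [0.548 0.347 0.104]
scene plate 353 min [0.221 0.316 0.11 ] max [0.563 1.323 0.332] med [0.525 0.355 0.121]
scene handle 230 min [0.271 0.162 0.138] max [0.698 1.2   0.323] med [0.627 0.196 0.145]
```

View pics/topzoom.png

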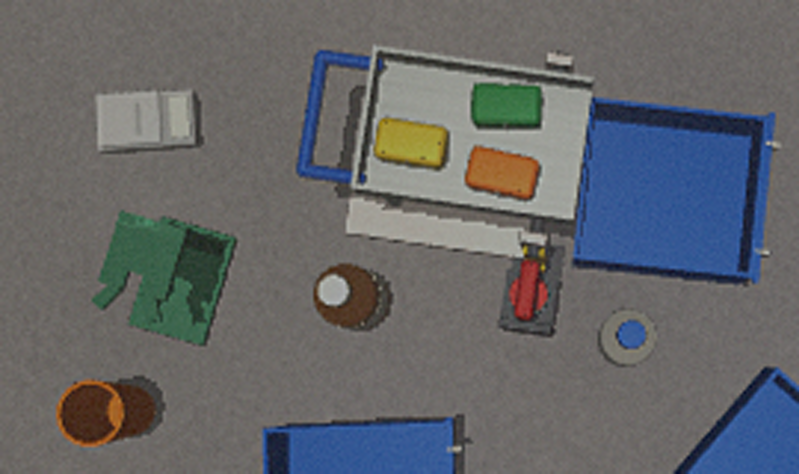

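View pics/sczoom.png

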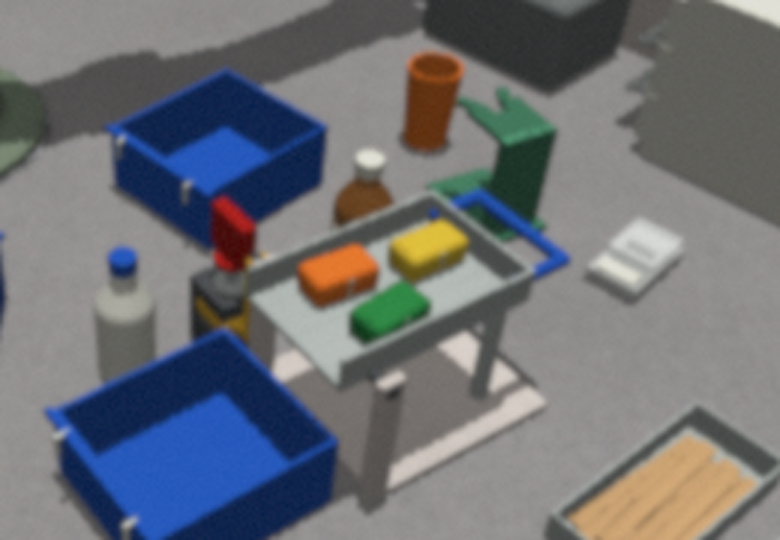

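```bash
python3 - <<'E'
from h import *
im=np.full((600,780,3),40,np.uint8)
# region x .40-.62 , y .25-.45, plot: up=+x, left=+y 2.5px/mm
for n in['top','scene']:
    z=np.load('pics/%s0.npz'%n);P=cloud(n,z['d']);H=cv2.cvtColor(z['i'],cv2.COLOR_RGB2HSV)
    g=(H[...,0]>62)&(H[...,0]<92)&(H[...,1]>90)&(P[...,1]>.25)&(P[...,1]<.45)&(P[...,0]>.4)&(P[...,0]<.62)
    off=0 if n=='top' else 390
    for p in P[g]:
        u=int((.42-p[1])*2500)+off; v=int((.6-p[0])*2500)
        col=(0,255,0) if p[2]>.11 else ((255,160,0) if p[2]>.02 else (0,0,255))
        cv2.circle(im,(u,v),2,col,-1)
for k in range(5):
    cv2.line(im,(int((.42-(.3+.02*k))*2500),0),(int((.42-(.3+.02*k))*2500),600),(90,90,90),1)
cv2.imwrite('pics/br.png',im)
E
```

```text
(no output)
```

View pics/br.png

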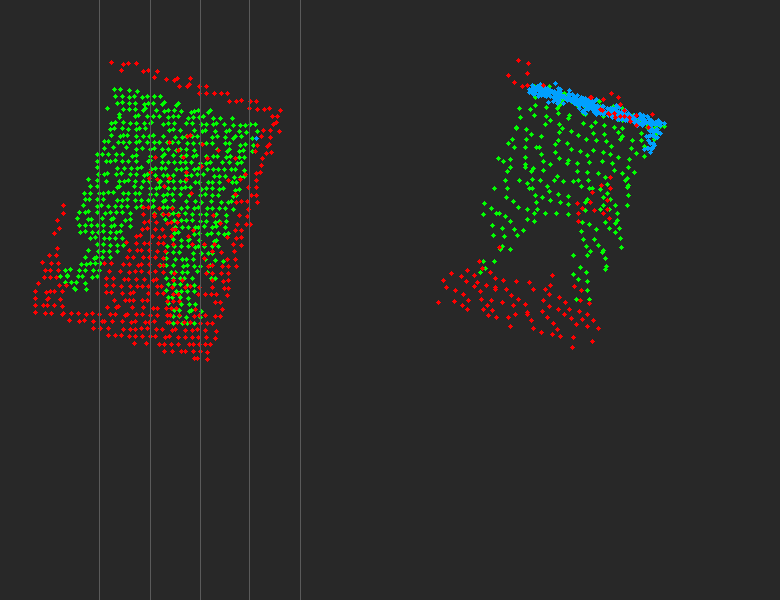

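```bash
cat >> h.py <<'E'
def delta(x,y,z,yaw=None,s=None):
    s=s or ctrl.sense(); M=R.from_euler('xyz',s['tool_rot']).as_matrix()
    d=M.T@(np.array([x,y,z])-np.array(s['position']))
    t=0 if yaw is None else -((yaw-s['tool_rot'][2]+np.pi/2)%np.pi-np.pi/2)
    print('tx %.4f ty %.4f tz %.4f yaw %.4f'%(*d,t), 'now',np.round(s['position'],4),'rot',np.round(s['tool_rot'],4),'F',np.round(s['contact_force'],1),'w %.3f t %.2f'%(s['gripper_width'],s['time_s']))
E
python3 - <<'E'
from h import *
delta(.45,.36,.35)
for n in['top','scene']:
    z=np.load('pics/%s0.npz'%n);P=cloud(n,z['d'])
    m=(P[...,0]>0.05)&(P[...,0]<.6)&(P[...,1]>.4)&(P[...,1]<.75)&(P[...,2]>.1)&(z['d']>0)&(P[...,2]<.5)
    q=P[m]; print(n,[(h,(q[:,2]>h).sum(),q[q[:,2]>h].min(0).round(2),q[q[:,2]>h].max(0).round(2)) for h in(.1,.14,.2)if (q[:,2]>h).any()])
E
python3 -m handwheel '[[-1,0,0,-0.04,0],[-1,0,0,-0.08,0],[-1,0,0.02,-0.12,0],[-1,-0.02,0.06,-0.12,0],[-1,-0.04,0.1,-0.12,0],[-1,-0.06,0.14,-0.12,0],[-1,-0.08,0.17,-0.12,0],[-1,-0.1,0.2,-0.12,0]]'
```

```text
tx -0.1718 ty 0.3561 tz -0.1190 yaw 0.0000 now [0.1424 0.6083 0.2309] rot [3.1415e+00 8.0000e-04 1.3410e+00] F [-0.4 -0.5  0.7] w 0.996 t 0.15
top [(0.1, np.int64(4834), array([0.11, 0.53, 0.1 ]), array([0.6 , 0.69, 0.31])), (0.14, np.int64(1254), array([0.11, 0.53, 0.14]), array([0.6 , 0.67, 0.31])), (0.2, np.int64(482), array([0.11, 0.53, 0.2 ]), array([0.6 , 0.63, 0.31]))]
scene [(0.1, np.int64(3496), array([0.1 , 0.53, 0.1 ]), array([0.6 , 0.73, 0.44])), (0.14, np.int64(2109), array([0.1 , 0.53, 0.14]), array([0.6 , 0.72, 0.44])), (0.2, np.int64(1675), array([0.1 , 0.53, 0.2 ]), array([0.6 , 0.72, 0.44]))]
time_s: 0.82
position: [0.3156, 0.4638, 0.3508]
tool_rot: [3.142, 0.001, 1.341]
contact_force: [1.0, 0.7, -0.8]
gripper_width: 1.0
```

```bash
python3 -m handwheel '[[-1,-0.02,0.04,0,0],[-1,-0.04,0.08,0,0],[-1,-0.06,0.12,0,0],[-1,-0.072,0.155,0,0],[-1,-0.072,0.155,0,0],[-1,-0.072,0.155,0,0]]'
python3 - <<'E'
from h import *
s=ctrl.sense(); print(s['position'],s['tool_rot'])
i,d=grab_frame('wrist'); save('w1.png',i); np.savez('pics/w1.npz',i=i,d=d,p=s['position'],r=s['tool_rot'])
E
```

```text
time_s: 1.32
position: [0.4526, 0.3557, 0.3506]
tool_rot: [3.141, 0.002, 1.336]
contact_force: [-0.4, 0.9, -0.5]
gripper_width: 0.995
[0.45262332 0.35568515 0.35064514] [3.14081637e+00 1.99475581e-03 1.33579015e+00]
```

View pics/w1.png

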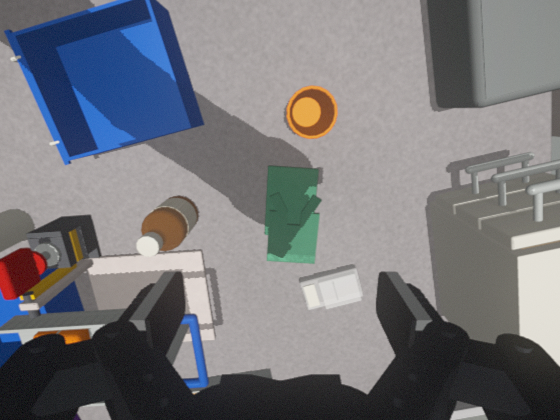

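```bash
python3 - <<'E'
from h import *
z=np.load('pics/w1.npz'); s=dict(position=z['p'],tool_rot=z['r']); i=z['i'];P=cloud('wrist',z['d'],s)
H=cv2.cvtColor(i,cv2.COLOR_RGB2HSV)
g=(H[...,0]>60)&(H[...,0]<95)&(H[...,1]>70)
m=g&(P[...,2]>.105)&(P[...,2]<.135); print(m.sum(),np.median(P[m],0))
im=cv2.resize(i[150:280,230:350],None,fx=4.5,fy=4.5,interpolation=cv2.INTER_CUBIC)
mm=cv2.resize((m[150:280,230:350]*255).astype(np.uint8),None,fx=4.5,fy=4.5,interpolation=cv2.INTER_NEAREST)
save('w1z.png',np.hstack([np.clip(im*2.0,0,255).astype(np.uint8)[:,:400],cv2.cvtColor(mm,cv2.COLOR_GRAY2RGB)[:,:400]]))
# project colour-mask of plate onto z=.12 plane
v,u=np.nonzero(m); Q=np.array([onplane('wrist',a,b,.12,s)[:2] for a,b in zip(u,v)])
im=np.full((600,600,3),40,np.uint8)
for p in Q: cv2.circle(im,(int((.42-p[1])*4000),int((.59-p[0])*4000)),3,(0,255,0),-1)
cv2.imwrite('pics/br2.png',im); np.save('pics/Q.npy',Q)
# yaw from upright/rect: minAreaRect of beaker etc
o=(H[...,0]<18)&(H[...,1]>150)&(P[...,1]>.3)&(P[...,2]>.085)&(P[...,2]<.105); print('beaker rim',P[o].min(0),P[o].max(0))
E
```

```text
2620 [0.52094428 0.35236722 0.11963956]Traceback (most recent call last):
  File "<stdin>", line 10, in <module>
  File "h.py", line 21, in onplane
    f,cx,cy,c=K(name); A,o=world_cam(name,s)
                           ~~~~~~~~~^^^^^^^^
  File "h.py", line 8, in world_cam
    f,cx,cy,c=K(name)
              ~^^^^^^
  File "h.py", line 5, in K
    c=camera_info(name); f=210/np.tan(np.radians(c['vfov'])/2)
ValueError: time passes only in moves, steps and waits
```

View pics/w1z.png

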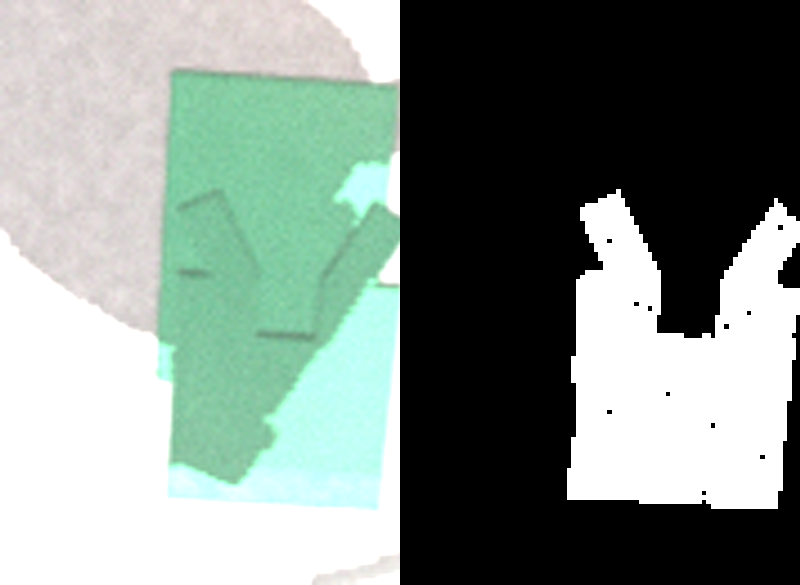

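```bash
python3 - <<'E'
s=open('h.py').read()
s=s.replace("def K(name):\n    c=camera_info(name)","_C={}\ndef K(name):\n    if name not in _C: _C[name]=camera_info(name)\n    c=_C[name]")
open('h.py','w').write(s)
E
python3 - <<'E'
from h import *
z=np.load('pics/w1.npz'); s=dict(position=z['p'],tool_rot=z['r']); i=z['i'];P=cloud('wrist',z['d'],s)
H=cv2.cvtColor(i,cv2.COLOR_RGB2HSV)
g=(H[...,0]>60)&(H[...,0]<95)&(H[...,1]>70)
m=g&(P[...,2]>.105)&(P[...,2]<.135)
m=cv2.morphologyEx(m.astype(np.uint8),cv2.MORPH_CLOSE,np.ones((3,3)))
mids=[]
for v in range(194,226):
    r=np.nonzero(m[v,270:320])[0]+270
    if len(r)<2: continue
    k=np.argmax(np.diff(r)); l,rr=r[k]+.5,r[k+1]-.5
    if rr-l<3: print(v,'solid');continue
    a,b=onplane('wrist',l,v,.12,s),onplane('wrist',rr,v,.12,s)
    print(v,l,rr,a[:2].round(4),b[:2].round(4),np.linalg.norm(a-b).round(4)); 
    if v>=212: mids.append((a+b)/2)
# outer edges
from numpy.linalg import svd
for nm,side in(('L',0),('R',1)):
    E=[]
    for v in range(216,258):
        r=np.nonzero(m[v])[0]; E.append(onplane('wrist',(r[0]-.5 if side==0 else r[-1]+.5),v,.12,s)[:2])
    E=np.array(E); u_,_,vt=svd(E-E.mean(0)); d=vt[0]*np.sign(vt[0][0]); print(nm,E.mean(0),np.degrees(np.arctan2(d[1],d[0])))
o=(H[...,0]<18)&(H[...,1]>150)&(P[...,1]>.3)&(P[...,2]>.085)&(P[...,2]<.105); print('beaker rim',P[o].min(0),P[o].max(0))
E
```

```text
194 279.5 312.5 [0.469  0.3516] [0.478 0.389] 0.0384
195 279.5 312.5 [0.4702 0.3513] [0.4791 0.3887] 0.0385
196 280.5 311.5 [0.4716 0.3522] [0.48   0.3874] 0.0362
197 280.5 310.5 [0.4728 0.3519] [0.4809 0.386 ] 0.0351
198 281.5 310.5 [0.4742 0.3527] [0.4821 0.3857] 0.0339
199 281.5 309.5 [0.4754 0.3525] [0.483  0.3843] 0.0328
200 282.5 308.5 [0.4768 0.3533] [0.4839 0.3829] 0.0305
201 282.5 307.5 [0.478 0.353] [0.4849 0.3816] 0.0293
202 283.5 307.5 [0.4795 0.3539] [0.4861 0.3813] 0.0282
203 283.5 306.5 [0.4807 0.3536] [0.487  0.3799] 0.027
204 284.5 305.5 [0.4821 0.3545] [0.4879 0.3785] 0.0247
205 284.5 305.5 [0.4833 0.3542] [0.4891 0.3782] 0.0247
206 285.5 304.5 [0.4848 0.3551] [0.49   0.3768] 0.0224
207 285.5 303.5 [0.486  0.3548] [0.4909 0.3754] 0.0212
208 286.5 303.5 [0.4875 0.3557] [0.4921 0.3752] 0.0201
209 286.5 302.5 [0.4887 0.3554] [0.4931 0.3738] 0.0189
210 287.5 301.5 [0.4901 0.3562] [0.494  0.3723] 0.0166
211 287.5 301.5 [0.4913 0.356 ] [0.4952 0.3721] 0.0166
212 287.5 300.5 [0.4926 0.3557] [0.4961 0.3707] 0.0154
213 287.5 300.5 [0.4938 0.3554] [0.4974 0.3704] 0.0154
214 287.5 300.5 [0.495  0.3551] [0.4986 0.3701] 0.0154
215 287.5 300.5 [0.4962 0.3548] [0.4998 0.3699] 0.0154
216 287.5 300.5 [0.4974 0.3545] [0.501  0.3696] 0.0155
217 287.5 300.5 [0.4986 0.3543] [0.5022 0.3693] 0.0155
218 287.5 300.5 [0.4998 0.354 ] [0.5035 0.369 ] 0.0155
219 287.5 300.5 [0.5011 0.3537] [0.5047 0.3688] 0.0155
220 286.5 299.5 [0.502  0.3522] [0.5056 0.3673] 0.0155
221 286.5 299.5 [0.5032 0.352 ] [0.5069 0.3671] 0.0155
222 286.5 299.5 [0.5045 0.3517] [0.5081 0.3668] 0.0156
223 286.5 299.5 [0.5057 0.3514] [0.5093 0.3665] 0.0156
224 292.5 296.5 [0.5086 0.3581] [0.5097 0.3628] 0.0048
225 solid
L [0.51753445 0.32556128] -16.01849262279749
R [0.53116907 0.38246866] -17.242927095961523
beaker rim [0.36065436 0.37978545 0.08510865] [0.41806085 0.43786162 0.09780467]
```

```bash
python3 - <<'E'
from h import *
delta(.485,.015,.29)
E
```

```text
tx -0.3252 ty 0.1120 tz 0.0611 yaw 0.0000 now [0.4509 0.3574 0.3506] rot [-3.1415e+00  1.5000e-03  1.3384e+00] F [-0.4  0.5  0.6] w 0.998 t 1.37
```

```bash
python3 -m handwheel '[[-1,-0.04,0.014,0,0],[-1,-0.08,0.028,0,0],[-1,-0.12,0.042,0.01,0],[-1,-0.16,0.056,0.02,0],[-1,-0.2,0.07,0.03,0],[-1,-0.24,0.083,0.04,0],[-1,-0.28,0.096,0.05,0],[-1,-0.31,0.107,0.06,0]]'
python3 -m handwheel '[[-1,-0.022,0.008,0.005,0],[-1,-0.022,0.008,0.005,0],[-1,-0.022,0.008,0.005,0]]'
python3 - <<'E'
from h import *
s=ctrl.sense(); delta(.485,.015,.29)
i,d=grab_frame('wrist'); save('w2.png',i); np.savez('pics/w2.npz',i=i,d=d,p=s['position'],r=s['tool_rot'])
E
```

```text
time_s: 2.03
position: [0.4828, 0.0331, 0.2919]
tool_rot: [3.141, 0.001, 1.341]
contact_force: [1.1, 0.7, 0.2]
gripper_width: 0.996
time_s: 2.28
position: [0.4852, 0.0099, 0.2868]
tool_rot: [-3.142, 0.001, 1.34]
contact_force: [0.5, 1.7, 0.4]
gripper_width: 0.999
tx 0.0049 ty -0.0014 tz -0.0033 yaw 0.0000 now [0.4852 0.0099 0.2868] rot [-3.1415e+00  7.0000e-04  1.3397e+00] F [0.5 1.7 0.4] w 0.999 t 2.28
```

View pics/w2.png

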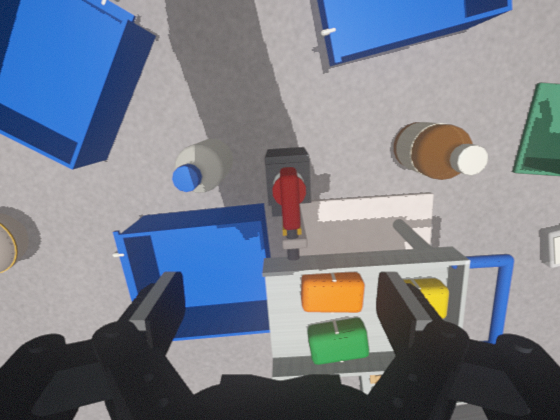

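```bash
python3 - <<'E'
from h import *
z=np.load('pics/w2.npz'); s=dict(position=z['p'],tool_rot=z['r']); i=z['i'];P=cloud('wrist',z['d'],s)
H=cv2.cvtColor(i,cv2.COLOR_RGB2HSV)
r=((H[...,0]<8)|(H[...,0]>172))&(H[...,1]>150)&(abs(P[...,0]-.49)<.06)&(abs(P[...,1]-.015)<.06)
t=r&(P[...,2]>.148)&(P[...,2]<.165); col=r&(P[...,2]>.100)&(P[...,2]<.118)
for n,m in(('paddle',t),('collar',col)):
    print(n,m.sum(),np.median(P[m],0).round(4))
v,u=np.nonzero(t); rc=cv2.minAreaRect(np.array([onplane('wrist',a,b,.156,s)[:2] for a,b in zip(u,v)],np.float32)); print(rc)
v,u=np.nonzero(col); Q=np.array([onplane('wrist',a,b,.110,s)[:2] for a,b in zip(u,v)],np.float32); print(cv2.minEnclosingCircle(Q))
# handle
b=(H[...,0]>100)&(H[...,0]<128)&(H[...,1]>130)&(P[...,2]>.12)&(P[...,2]<.155)&(P[...,1]>.1)
print('handle',b.sum()); v,u=np.nonzero(b)
Q=np.array([onplane('wrist',a,b_,.145,s)[:2] for a,b_ in zip(u,v)]); k=Q[:,1]>Q[:,1].max()-.02; q=Q[k]; print(q.mean(0),q.min(0),q.max(0)); 
w=b; print(np.percentile(P[b],[1,50,99],axis=0))
im=cv2.resize(i[140:270,240:350],None,fx=5,fy=4.5,interpolation=cv2.INTER_CUBIC); save('w2z.png',im)
E
```

```text
paddle 927 [0.4844 0.0193 0.1555]
collar 247 [0.487  0.0103 0.11  ]
((0.4860725998878479, 0.019282689318060875), (0.01571371778845787, 0.049219172447919846), 80.61824035644531)
((0.4867722690105438, 0.01901356130838394), 0.01628275029361248)
handle 1417
[0.62310014 0.20005638] [0.58413717 0.19173609] [0.67867151 0.21172428]
[[0.5842643  0.17177631 0.13903195]
 [0.61761512 0.19813037 0.14397017]
 [0.68438119 0.21066244 0.14622957]]
```

View pics/w2z.png

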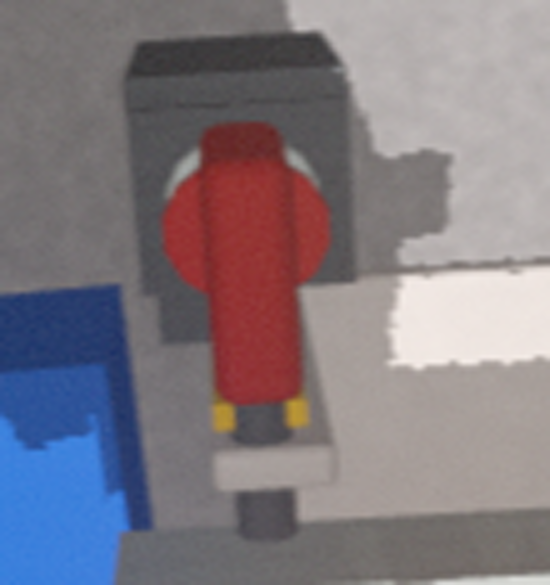

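```bash
python3 - <<'E'
from h import *
delta(.4865,.0191,.119,1.407)
E
```

```text
tx 0.0082 ty -0.0008 tz 0.1679 yaw -0.0655 now [0.4854 0.011  0.2869] rot [3.1414e+00 3.0000e-04 1.3415e+00] F [ 0.3 -0.3  0.5] w 1.002 t 2.33
```

```bash
python3 -m handwheel '[[0,0.008,-0.001,0,-0.066],[0,0.008,-0.001,0.02,-0.066],[0,0.008,-0.001,0.04,-0.066],[0,0.008,-0.001,0.06,-0.066],[0,0.008,-0.001,0.08,-0.066],[0,0.008,-0.001,0.1,-0.066],[0,0.008,-0.001,0.1,-0.066]]'
python3 - <<'E'
from h import *
delta(.4865,.0191,.119,1.407)
i,d=grab_frame('wrist'); save('w3.png',i)
E
```

```text
time_s: 2.92
position: [0.4847, 0.0209, 0.1843]
tool_rot: [-3.138, 0.001, 1.411]
contact_force: [-0.7, -0.3, -0.5]
gripper_width: 0.5
tx -0.0014 ty 0.0024 tz 0.0653 yaw 0.0035 now [0.4847 0.0209 0.1843] rot [-3.1376e+00  1.2000e-03  1.4105e+00] F [-0.7 -0.3 -0.5] w 0.500 t 2.92
```

View pics/w3.png

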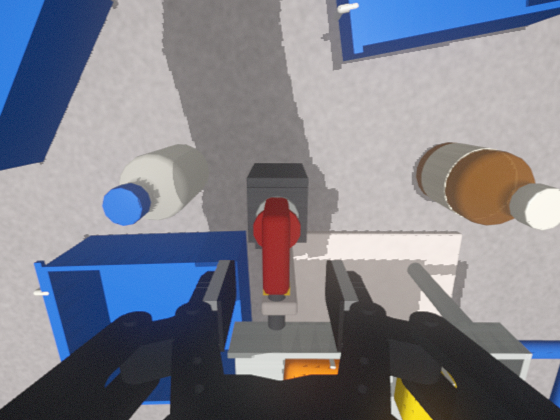

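```bash
python3 -m handwheel '[[0,-0.001,0.002,0.02,0],[0,-0.001,0.002,0.04,0],[0,-0.001,0.002,0.055,0],[0,-0.001,0.002,0.065,0],[0,-0.001,0.002,0.065,0]]'
python3 - <<'E'
from h import *
delta(.4865,.0191,.119,1.407)
E
```

```text
time_s: 3.38
position: [0.4868, 0.0201, 0.1206]
tool_rot: [-3.138, 0.001, 1.411]
contact_force: [0.1, -0.3, -0.1]
gripper_width: 0.497
tx -0.0010 ty -0.0002 tz 0.0016 yaw 0.0041 now [0.4868 0.0201 0.1206] rot [-3.1380e+00  9.0000e-04  1.4111e+00] F [ 0.1 -0.3 -0.1] w 0.497 t 3.38
```

Close on the paddle.

```bash
python3 -m handwheel '[[0.5,0,0,0.001,0],[1,0,0,0.001,0],[1,0,0,0.001,0],[1,0,0,0.001,0],[1,0,0,0.001,0],[1,0,0,0.001,0],[1,0,0,0.001,0]]' 60
python3 - <<'E'
from h import *
delta(.4865,.0191,.119,1.407)
i,d=grab_frame('wrist'); save('w4.png',i)
E
```

```text
time_s: 3.97
position: [0.4873, 0.02, 0.1203]
tool_rot: [-3.139, 0.001, 1.411]
contact_force: [-1.3, -1.7, 8.3]
gripper_width: 0.179
tx -0.0010 ty -0.0006 tz 0.0013 yaw 0.0038 now [0.4873 0.02   0.1203] rot [-3.1391e+00  5.0000e-04  1.4108e+00] F [-1.3 -1.7  8.3] w 0.179 t 3.97
```

View pics/w4.png

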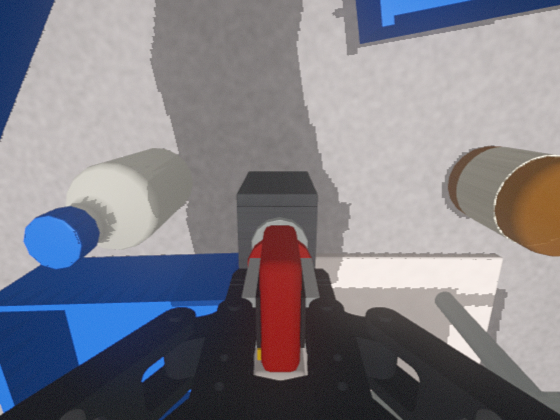

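```bash
python3 -m handwheel '[[1,0,0,-0.008,0],[1,0,0,-0.02,0],[1,0,0,-0.035,0],[1,0,0,-0.05,0],[1,0,0,-0.07,0],[1,0,0,-0.09,0],[1,0,0,-0.11,0],[1,0,0,-0.13,0]]'
python3 -m handwheel '[[1,0,0,-0.02,0],[1,0,0,-0.035,0],[1,0,0,-0.035,0],[1,0,0,-0.035,0]]'
python3 - <<'E'
from h import *
s=ctrl.sense()
i,d=grab_frame('wrist'); save('w5.png',i);np.savez('pics/w5.npz',i=i,d=d,p=s['position'],r=s['tool_rot'])
i,d=grab_frame('scene'); save('s5.png',i[100:320,160:480]);np.savez('pics/s5.npz',i=i,d=d)
# target over pre-entry: notch -55mm
n=np.array([.5008,.3612]); dd=np.array([np.cos(-.288),np.sin(-.288)]); p=n-.056*dd; print(p)
delta(p[0],p[1],.27,1.283)
E
```

```text
time_s: 4.68
position: [0.4874, 0.02, 0.252]
tool_rot: [-3.139, 0.0, 1.411]
contact_force: [-0.2, -0.0, -2.2]
gripper_width: 0.176
time_s: 5.02
position: [0.4875, 0.0201, 0.2877]
tool_rot: [-3.141, -0.0, 1.411]
contact_force: [-0.3, 0.2, -2.5]
gripper_width: 0.178
[0.44710642 0.37710597]
tx 0.3462 ty -0.0961 tz 0.0165 yaw 0.1279 now [0.487  0.0201 0.2864] rot [-3.1384e+00  5.0000e-04  1.4109e+00] F [ 0.4 -0.4 -2.9] w 0.179 t 5.12
```

View pics/w5.png

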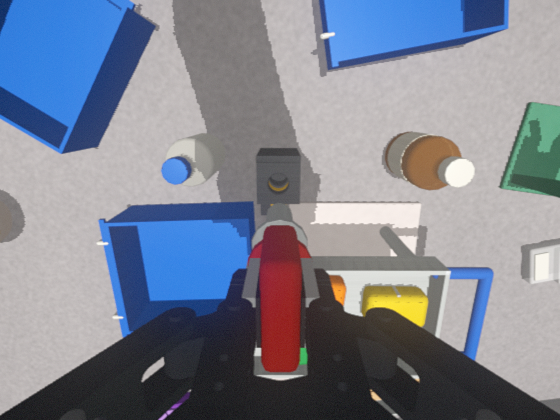

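View pics/s5.png

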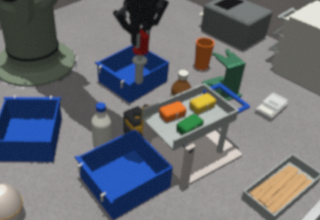

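```bash
python3 - <<'E'
from h import *
z=np.load('pics/w5.npz'); s=dict(position=z['p'],tool_rot=z['r']); print(onplane('wrist',278.5,183,.076,s), onplane('wrist',281,300,.31,s))
i=z['i'];P=cloud('wrist',z['d'],s); save('w5z.png',cv2.resize(i[140:390,200:360],None,fx=3.5,fy=2.4))
H=cv2.cvtColor(i,cv2.COLOR_RGB2HSV)
r=((H[...,0]<8)|(H[...,0]>172))&(H[...,1]>150)&(P[...,2]>.2); v,u=np.nonzero(r); print(u.min(),u.max(),v.min(),v.max(),P[r&(P[...,2]>.29)].min(0),P[r&(P[...,2]>.29)].max(0),np.median(P[r],0))
E
```

```text
[0.48681851 0.01963581 0.076     ] [0.48641098 0.02144803 0.31      ]
250 309 226 371 [0.4117878  0.01003279 0.29005462] [0.51224847 0.03293025 0.43028256] [0.4799599  0.0220374  0.32262215]
```

View pics/w5z.png

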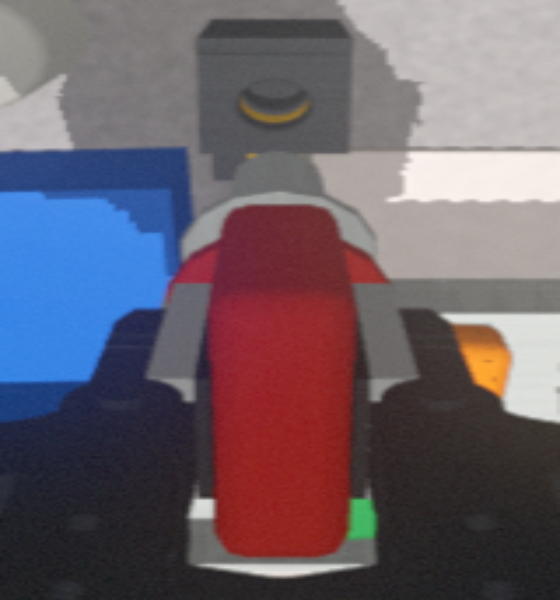

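```bash
python3 -m handwheel '[[1,0.03,-0.008,0,0.016],[1,0.07,-0.019,0,0.032],[1,0.11,-0.03,0,0.048],[1,0.15,-0.041,0,0.064],[1,0.19,-0.052,0,0.08],[1,0.23,-0.063,0,0.096],[1,0.27,-0.074,0,0.112],[1,0.3,-0.083,0,0.128]]'
python3 - <<'E'
from h import *
delta(.4471,.3771,.28,1.283)
E
```

```text
time_s: 5.78
position: [0.4512, 0.3327, 0.2852]
tool_rot: [-3.137, 0.002, 1.284]
contact_force: [1.1, -0.4, -2.0]
gripper_width: 0.182
tx 0.0414 ty -0.0165 tz 0.0052 yaw 0.0012 now [0.4512 0.3327 0.2852] rot [-3.1370e+00  1.9000e-03  1.2842e+00] F [ 1.1 -0.4 -2. ] w 0.182 t 5.78
```

```bash
python3 -m handwheel '[[1,0.03,-0.012,0,0.001],[1,0.041,-0.0165,0,0.001],[1,0.041,-0.0165,0,0.001],[1,0.041,-0.0165,0,0.001]]'
python3 - <<'E'
from h import *
s=ctrl.sense()
delta(.4471,.3771,.20,1.283)
i,d=grab_frame('wrist'); save('w6.png',i);np.savez('pics/w6.npz',i=i,d=d,p=s['position'],r=s['tool_rot'])
i,d=grab_frame('scene'); save('s6.png',cv2.resize(i[60:240,280:460],None,fx=3.3,fy=3.3));np.savez('pics/s6.npz',i=i,d=d)
E
```

```text
time_s: 6.12
position: [0.4465, 0.3766, 0.2839]
tool_rot: [-3.136, 0.004, 1.284]
contact_force: [0.6, -0.8, -1.5]
gripper_width: 0.182
tx 0.0009 ty 0.0009 tz 0.0839 yaw 0.0012 now [0.4465 0.3766 0.2839] rot [-3.1361  0.004   1.2842] F [ 0.6 -0.8 -1.5] w 0.182 t 6.12
```

View pics/w6.png

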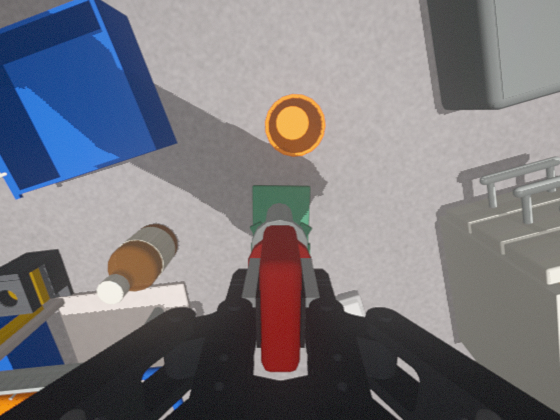

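View pics/s6.png

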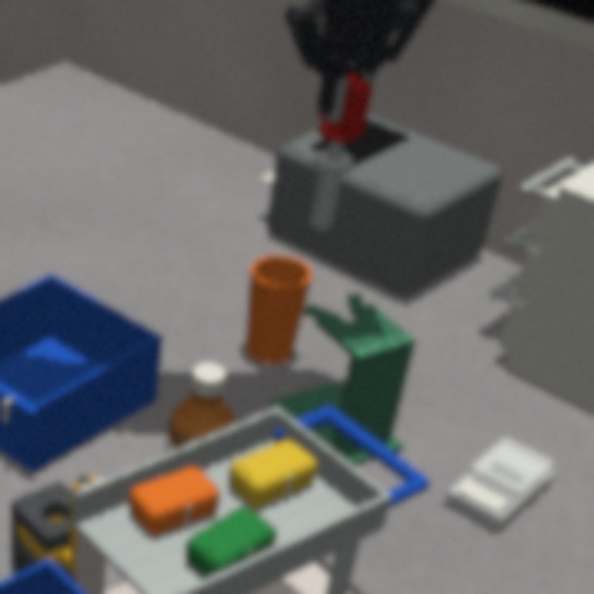

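```bash
python3 -m handwheel '[[1,0.001,0.001,0.02,0],[1,0.001,0.001,0.045,0],[1,0.001,0.001,0.07,0],[1,0.001,0.001,0.095,0],[1,0.001,0.001,0.115,0],[1,0.001,0.001,0.13,0],[1,0.001,0.001,0.14,0],[1,0.001,0.001,0.14,0]]'
python3 - <<'E'
from h import *
s=ctrl.sense()
n=np.array([.5008,.3612]); dd=np.array([np.cos(-.288),np.sin(-.288)]); p=n-.056*dd
delta(p[0],p[1],.144,1.283)
i,d=grab_frame('scene'); save('s7.png',cv2.resize(i[120:220,320:440],None,fx=5,fy=5,interpolation=cv2.INTER_CUBIC));np.savez('pics/s7.npz',i=i,d=d)
P=cloud('scene',d); H=cv2.cvtColor(i,cv2.COLOR_RGB2HSV)
r=((H[...,0]<6)|(H[...,0]>174))&(H[...,1]>150)&(P[...,1]>.3)&(P[...,1]<.42)&(P[...,0]>.4); print(r.sum(),np.percentile(P[r],[1,50,99],axis=0).round(3))
print('collar bottom expect',proj('scene',[*p,.128]),'flange bottom',proj('scene',[*p,.1]),'notch',proj('scene',[*n,.12]))
i,d=grab_frame('wrist'); save('w7.png',i)
E
```

```text
time_s: 6.88
position: [0.4475, 0.3743, 0.143]
tool_rot: [-3.136, 0.006, 1.281]
contact_force: [-0.2, -1.1, -1.8]
gripper_width: 0.183
tx 0.0025 ty -0.0011 tz -0.0010 yaw -0.0022 now [0.4475 0.3743 0.143 ] rot [-3.1357  0.0057  1.2808] F [-0.2 -1.1 -1.8] w 0.183 t 6.88
114 [[0.436 0.356 0.131]
 [0.465 0.363 0.16 ]
 [0.475 0.38  0.18 ]]
collar bottom expect (np.float64(374.3540148989458), np.float64(143.19468223765912)) flange bottom (np.float64(372.9548413408017), np.float64(151.03119763709816)) notch (np.float64(384.9109852275123), np.float64(154.65519111466415))
```

View pics/s7.png

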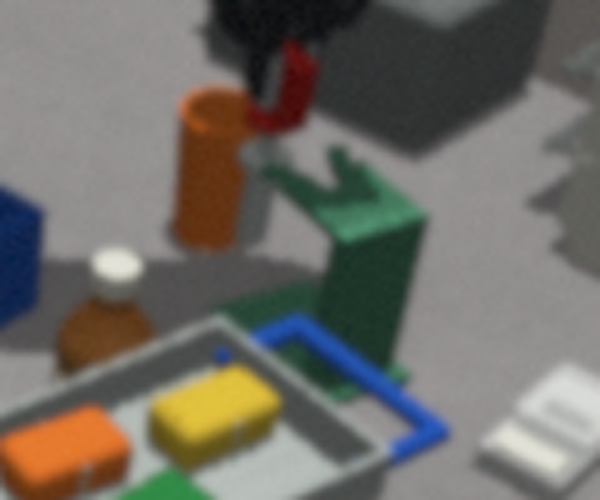

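View pics/w7.png

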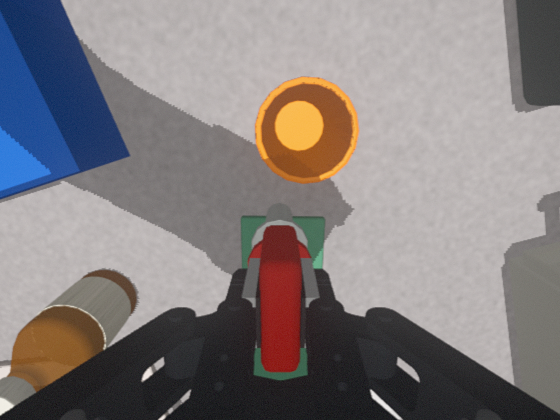

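```bash
python3 -m handwheel '[[1,0.0025,0,-0.001,-0.002],[1,0.0025,0.008,-0.001,-0.002],[1,0.0025,0.016,-0.001,-0.002],[1,0.0025,0.024,-0.001,-0.002],[1,0.0025,0.024,-0.001,-0.002]]'
python3 - <<'E'
from h import *
delta(.5008,.3612,.144,1.283)
E
```

```text
time_s: 7.4
position: [0.4742, 0.3699, 0.1464]
tool_rot: [-3.138, 0.003, 1.281]
contact_force: [0.3, 0.6, -3.1]
gripper_width: 0.182
tx -0.0007 ty 0.0280 tz 0.0023 yaw -0.0020 now [0.4742 0.3699 0.1464] rot [-3.1384e+00  2.7000e-03  1.2810e+00] F [ 0.3  0.6 -3.1] w 0.182 t 7.40
```

```bash
python3 -m handwheel '[[1,-0.0007,0.005,0.002,-0.002],[1,-0.0007,0.01,0.002,-0.002],[1,-0.0007,0.015,0.002,-0.002],[1,-0.0007,0.02,0.002,-0.002],[1,-0.0007,0.02,0.002,-0.002]]'
python3 - <<'E'
from h import *
delta(.5008,.3612,.144,1.283)
E
```

```text
time_s: 7.82
position: [0.4942, 0.3629, 0.1443]
tool_rot: [-3.139, 0.003, 1.282]
contact_force: [0.4, -0.9, -0.9]
gripper_width: 0.18
tx 0.0002 ty 0.0068 tz 0.0003 yaw -0.0008 now [0.4942 0.3629 0.1443] rot [-3.1389e+00  2.7000e-03  1.2822e+00] F [ 0.4 -0.9 -0.9] w 0.180 t 7.82
```

```bash
python3 -m handwheel '[[1,0,0.003,0,0],[1,0,0.006,0,0],[1,0,0.008,0,0],[1,0,0.009,0,0],[1,0,0.009,0,0]]'
python3 - <<'E'
from h import *
delta(.5008,.3612,.136,1.283)
i,d=grab_frame('scene'); save('s8.png',cv2.resize(i[120:220,320:440],None,fx=5,fy=5,interpolation=cv2.INTER_CUBIC))
i,d=grab_frame('wrist'); save('w8.png',i)
E
```

```text
time_s: 8.23
position: [0.503, 0.3603, 0.1443]
tool_rot: [-3.139, 0.003, 1.282]
contact_force: [0.3, 0.3, -1.9]
gripper_width: 0.181
tx 0.0003 ty -0.0023 tz 0.0083 yaw -0.0010 now [0.503  0.3603 0.1443] rot [-3.1389e+00  2.8000e-03  1.2820e+00] F [ 0.3  0.3 -1.9] w 0.181 t 8.23
```

View pics/s8.png

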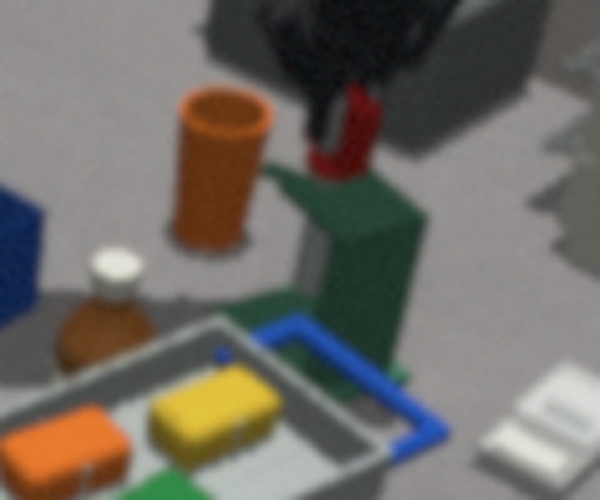

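View pics/w8.png

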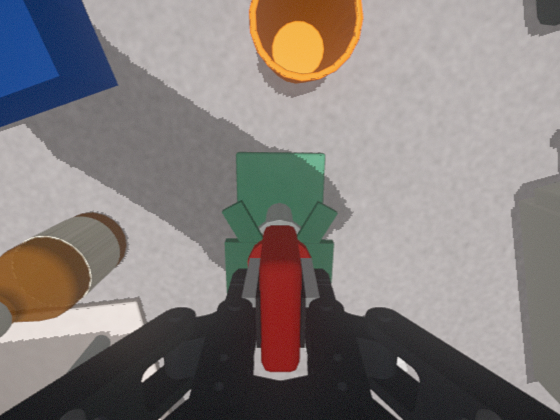

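```bash
python3 -m handwheel '[[1,0,0.001,0,0],[1,0,0.002,0,0],[1,0,0.002,0,0]]'
python3 -m handwheel '[[1,0,0,0.003,0],[1,0,0,0.005,0],[1,0,0,0.007,0],[1,0,0,0.007,0]]'
python3 - <<'E'
from h import *
delta(.5008,.3612,.136,1.283)
E
```

```text
time_s: 8.58
position: [0.5045, 0.36, 0.1443]
tool_rot: [-3.139, 0.003, 1.282]
contact_force: [-0.2, 0.2, -1.4]
gripper_width: 0.181
time_s: 8.92
position: [0.5043, 0.3598, 0.1367]
tool_rot: [-3.138, 0.003, 1.282]
contact_force: [-0.6, -0.4, -1.4]
gripper_width: 0.18
tx 0.0003 ty -0.0038 tz 0.0007 yaw -0.0006 now [0.5043 0.3598 0.1367] rot [-3.1382  0.0033  1.2824] F [-0.6 -0.4 -1.4] w 0.180 t 8.92
```

```bash
python3 -m handwheel '[[1,0,0.001,0,0],[1,0,0.002,0,0],[1,0,0.002,0,0]]'
python3 -m handwheel '[[1,0,0,0.001,0],[1,0,0,0.002,0],[1,0,0,0.002,0]]'
python3 -m handwheel '[[1,0,0,0.001,0],[1,0,0,0.002,0],[1,0,0,0.002,0]]'
```

```text
time_s: 9.17
position: [0.5049, 0.3597, 0.1365]
tool_rot: [-3.136, 0.004, 1.283]
contact_force: [-9.3, 1.0, 2.5]
gripper_width: 0.176
time_s: 9.42
position: [0.5048, 0.3597, 0.1363]
tool_rot: [-3.136, 0.003, 1.283]
contact_force: [-11.5, -5.5, 28.7]
gripper_width: 0.178
time_s: 9.67
position: [0.5048, 0.3598, 0.1363]
tool_rot: [-3.136, 0.003, 1.283]
contact_force: [-13.2, -7.1, 31.8]
gripper_width: 0.182
```

```bash
python3 -m handwheel '[[1,0,0,0,0],[1,0,0,-0.0005,0]]' 30
python3 - <<'E'
from h import *
delta(.5048,.3598,.1363,1.283)
i,d=grab_frame('scene'); save('s9.png',cv2.resize(i[120:220,320:440],None,fx=5,fy=5,interpolation=cv2.INTER_CUBIC))
i,d=grab_frame('wrist'); save('w9.png',i)
E
```

```text
time_s: 9.83
position: [0.5047, 0.3598, 0.1372]
tool_rot: [-3.135, 0.002, 1.283]
contact_force: [-2.8, 0.4, -1.6]
gripper_width: 0.182
tx -0.0000 ty 0.0001 tz 0.0009 yaw -0.0003 now [0.5047 0.3598 0.1372] rot [-3.1354e+00  2.4000e-03  1.2827e+00] F [-2.8  0.4 -1.6] w 0.182 t 9.83
```

View pics/s9.png

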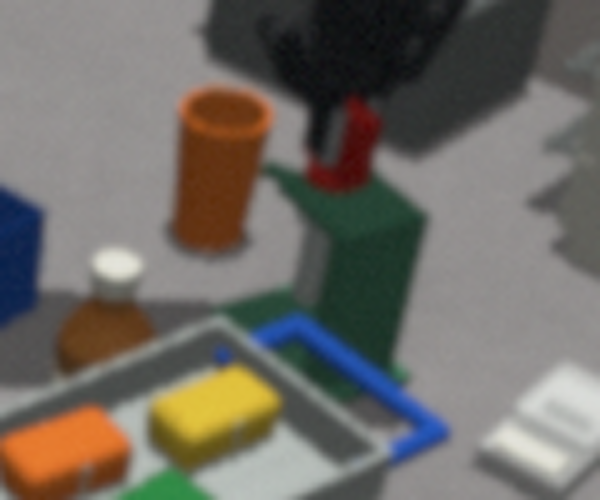

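View pics/w9.png

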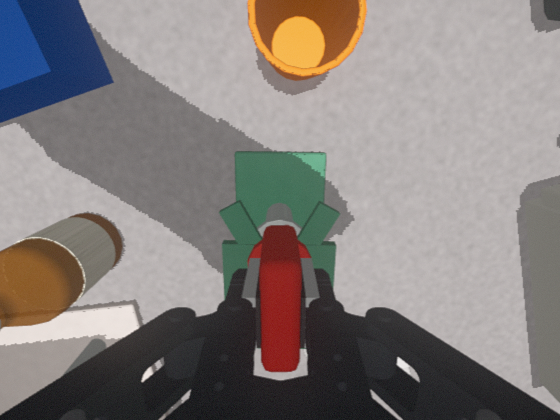

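```bash
python3 -m handwheel '[[1,0,0,0.001,0],[1,0,0,0.001,0]]'
python3 -m handwheel '[[0.6,0,0,0,0],[0.5,0,0,0,0],[0.4,0,0,0,0],[0.2,0,0,0,0],[0,0,0,0,0],[0,0,0,0,0],[0,0,0,0,0]]'
python3 - <<'E'
from h import *
delta(.5048,.3598,.1363,1.283)
i,d=grab_frame('wrist'); save('w10.png',i)
E
```

```text
time_s: 10.1
position: [0.5047, 0.3599, 0.1364]
tool_rot: [-3.135, 0.002, 1.283]
contact_force: [-6.1, -3.3, 13.9]
gripper_width: 0.177
time_s: 10.68
position: [0.5048, 0.36, 0.1363]
tool_rot: [-3.135, 0.002, 1.283]
contact_force: [-0.4, 0.4, -0.8]
gripper_width: 0.506
tx -0.0001 ty 0.0001 tz 0.0000 yaw -0.0003 now [0.5048 0.36   0.1363] rot [-3.1354e+00  2.3000e-03  1.2827e+00] F [-0.4  0.4 -0.8] w 0.506 t 10.68
```

View pics/w10.png

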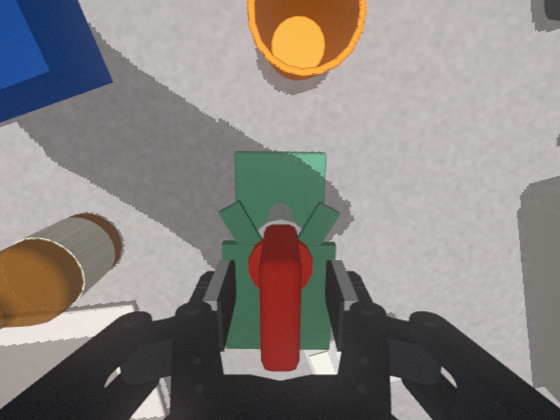

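Released cleanly. Go straight up and look at the pin and handle.

```bash
python3 -m handwheel '[[0,0,0,-0.02,0],[0,0,0,-0.05,0],[0,0,0,-0.08,0],[0,0,0,-0.11,0],[0,0,0,-0.13,0],[0,0,0,-0.13,0]]'
python3 - <<'E'
from h import *
s=ctrl.sense()
i,d=grab_frame('wrist'); save('w11.png',i);np.savez('pics/w11.npz',i=i,d=d,p=s['position'],r=s['tool_rot'])
P=cloud('wrist',d,s);H=cv2.cvtColor(i,cv2.COLOR_RGB2HSV)
r=((H[...,0]<8)|(H[...,0]>172))&(H[...,1]>150)&(P[...,1]>.3)&(P[...,1]<.42)&(P[...,0]>.44)
t=r&(P[...,2]>.16);col=r&(P[...,2]<.14)
for m,zz in((t,.172),(col,.126)):
    v,u=np.nonzero(m);Q=np.array([onplane('wrist',a,b,zz,s)[:2] for a,b in zip(u,v)],np.float32);print(m.sum(),cv2.minAreaRect(Q),cv2.minEnclosingCircle(Q),np.median(P[m],0).round(4),P[m][:,2].std())
i,d=grab_frame('scene'); save('s11.png',cv2.resize(i[120:220,320:440],None,fx=5,fy=5,interpolation=cv2.INTER_CUBIC));np.savez('pics/s11.npz',i=i,d=d)
i,d=grab_frame('top'); save('t11.png',i);np.savez('pics/t11.npz',i=i,d=d)
E
```

```text
time_s: 11.23
position: [0.507, 0.3609, 0.2708]
tool_rot: [-3.139, -0.003, 1.282]
contact_force: [1.2, 1.0, 0.6]
gripper_width: 0.501
1196 ((0.5027830004692078, 0.36155879497528076), (0.01530574169009924, 0.04946451261639595), 73.3649673461914) ((0.5028584003448486, 0.3618115782737732), 0.025186797603964806) [0.5011 0.3615 0.1714] 0.0016325985217792874
313 ((0.49921950697898865, 0.3620726764202118), (0.03158662095665932, 0.03488742560148239), 73.3879165649414) ((0.5006632208824158, 0.36176231503486633), 0.01928061619400978) [0.5037 0.3553 0.1258] 0.002211014381264033
```

View pics/w11.png

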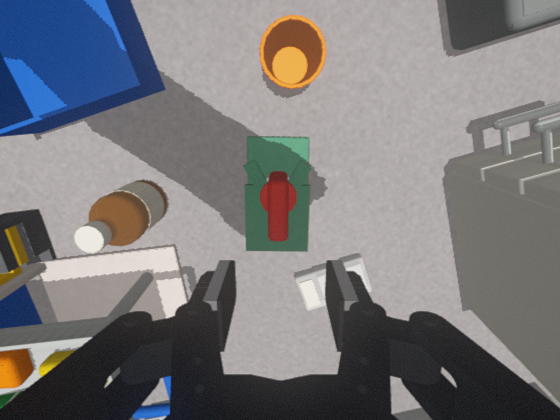

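View pics/s11.png

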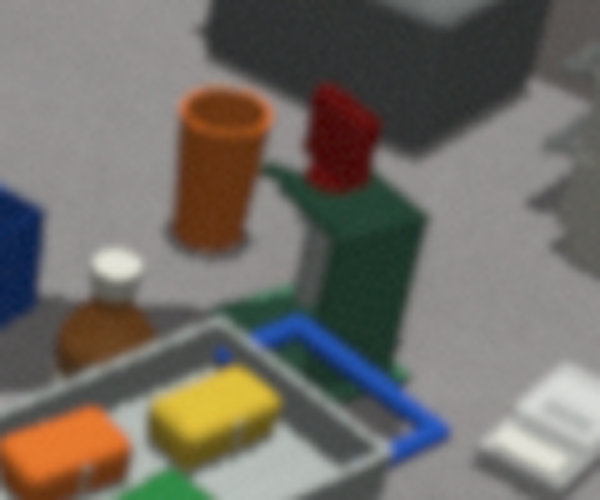

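```bash
python3 - <<'E'
from h import *
z=np.load('pics/t11.npz');i=z['i'];P=cloud('top',z['d']);H=cv2.cvtColor(i,cv2.COLOR_RGB2HSV)
b=(H[...,0]>103)&(H[...,0]<125)&(H[...,1]>150)&(P[...,1]>.14)&(P[...,0]>.55)&(P[...,1]<.25)
b[:, :]&=True
v,u=np.nonzero(b);Q=np.array([onplane('top',a,c,.141,None)[:2] for a,c in zip(u,v)],np.float32);rc=cv2.minAreaRect(Q);print(len(Q),rc);print(cv2.boxPoints(rc))
delta(.64,.195,.27,1.40)
E
```

```text
256 ((0.6422548890113831, 0.17885084450244904), (0.0568619966506958, 0.10945137590169907), 80.66641235351562)
[[0.5836427  0.15967178]
 [0.691645   0.14192072]
 [0.70086706 0.1980299 ]
 [0.59286475 0.21578097]]
tx -0.1199 ty 0.1759 tz -0.0049 yaw -0.1172 now [0.5054 0.3599 0.2659] rot [-3.1351e+00  2.7000e-03  1.2828e+00] F [ 0.3 -0.4 -0.9] w 0.500 t 11.38
```

```bash
python3 -m handwheel '[[-0.2,-0.02,0.035,0,-0.12],[-0.2,-0.04,0.065,0,-0.12],[-0.2,-0.06,0.095,0,-0.12],[-0.2,-0.08,0.125,0,-0.12],[-0.2,-0.1,0.155,0,-0.12],[-0.2,-0.115,0.18,0,-0.12],[-0.2,-0.115,0.18,0,-0.12]]' 40
python3 - <<'E'
from h import *
s=ctrl.sense()
i,d=grab_frame('wrist'); save('w12.png',i);np.savez('pics/w12.npz',i=i,d=d,p=s['position'],r=s['tool_rot'])
P=cloud('wrist',d,s);H=cv2.cvtColor(i,cv2.COLOR_RGB2HSV)
b=(H[...,0]>103)&(H[...,0]<125)&(H[...,1]>140)&(P[...,1]>.14)&(P[...,0]>.55)&(P[...,1]<.25)&(P[...,2]>.12)
v,u=np.nonzero(b);Q=np.array([onplane('wrist',a,c,.141,s)[:2] for a,c in zip(u,v)],np.float32);rc=cv2.minAreaRect(Q);print(len(Q),rc);print(cv2.boxPoints(rc)); print(np.percentile(P[b],[2,50,98],axis=0))
delta(.6459,.201,.20,1.408)
E
```

```text
time_s: 11.97
position: [0.6482, 0.1918, 0.2633]
tool_rot: [-3.135, 0.006, 1.396]
contact_force: [-0.2, -0.5, 0.6]
gripper_width: 0.602
2712 ((0.6996873617172241, 0.07473950833082199), (0.24168631434440613, 0.2883627712726593), 80.76251220703125)
[[ 0.5379772  -0.02139147]
 [ 0.82260036 -0.06768149]
 [ 0.8613975   0.17087048]
 [ 0.57677436  0.21716051]]
[[0.58442204 0.15295982 0.14126264]
 [0.63108955 0.19664811 0.14409558]
 [0.69275479 0.2114958  0.14602592]]
tx 0.0062 ty -0.0012 tz 0.0632 yaw -0.0099 now [0.6465 0.1948 0.2632] rot [-3.1336  0.0043  1.3981] F [ 0.4  1.2 -0.5] w 0.601 t 12.02
```

View pics/w12.png

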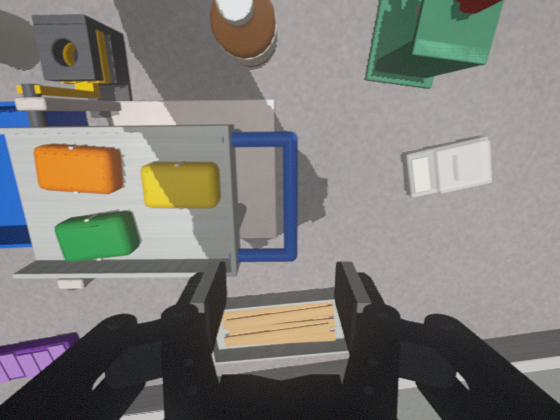

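```bash
python3 - <<'E'
from h import *
z=np.load('pics/w12.npz'); s=dict(position=z['p'],tool_rot=z['r']);i=z['i']
H=cv2.cvtColor(i,cv2.COLOR_RGB2HSV);b=(H[...,0]>103)&(H[...,0]<125)&(H[...,1]>120)
E=[]
for v in range(150,245,5):
    r=np.nonzero(b[v,270:320])[0]+270; E.append(onplane('wrist',(r[0]+r[-1])/2,v,.139,s)[:2])
E=np.array(E);print(E[0],E[-1]); d=E[-1]-E[0];print(np.degrees(np.arctan2(d[1],d[0])))
col=np.nonzero(b[100:290,290])[0]+100; print(col.min(),col.max()); print(onplane('wrist',291,(col.min()+col.max())/2,.142,s))
delta(.6459,.201,.20,1.408)
E
```

```text
[0.6033553  0.20805277] [0.679626  0.1952331]
-9.54115409578789
132 260
[0.64016742 0.20262838 0.142     ]
tx 0.0062 ty -0.0012 tz 0.0632 yaw -0.0099 now [0.6465 0.1948 0.2632] rot [-3.1336  0.0043  1.3981] F [ 0.4  1.2 -0.5] w 0.601 t 12.02
```

```bash
python3 - <<'E'
from h import *
delta(.642,.2016,.126,1.404)
E
python3 -m handwheel '[[0.2,0.006,-0.005,0,-0.006],[0.2,0.006,-0.005,0.02,-0.006],[0.2,0.006,-0.005,0.04,-0.006],[0.2,0.006,-0.005,0.06,-0.006],[0.2,0.006,-0.005,0.075,-0.006],[0.2,0.006,-0.005,0.075,-0.006]]' 40
python3 - <<'E'
from h import *
delta(.642,.2016,.126,1.404)
i,d=grab_frame('wrist'); save('w13.png',i)
E
```

```text
tx 0.0065 ty -0.0045 tz 0.1372 yaw -0.0059 now [0.6465 0.1948 0.2632] rot [-3.1336  0.0043  1.3981] F [ 0.4  1.2 -0.5] w 0.601 t 12.02
time_s: 12.52
position: [0.6394, 0.2026, 0.1845]
tool_rot: [-3.129, 0.007, 1.406]
contact_force: [-0.8, 0.8, -0.4]
gripper_width: 0.401
tx -0.0002 ty 0.0035 tz 0.0585 yaw 0.0024 now [0.6394 0.2026 0.1845] rot [-3.1285  0.0066  1.4064] F [-0.8  0.8 -0.4] w 0.401 t 12.52
```

View pics/w13.png

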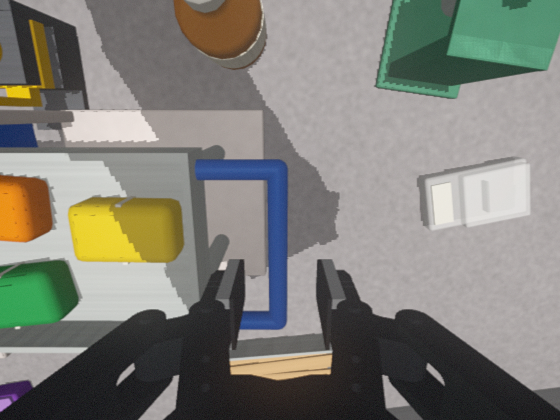

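```bash
python3 - <<'E'
from h import *
s=ctrl.sense(); i,d=grab_frame('wrist')
P=cloud('wrist',d,s); M=R.from_euler('xyz',s['tool_rot']).as_matrix(); T=(P-np.array(s['position']))@M
m=(d>0)&(i.max(-1)<110)&(abs(T[...,1])<.05)&(T[...,2]<.005)&(T[...,2]>-.09)&(abs(T[...,0])<.1)
for a in np.arange(-.09,.005,.01):
    k=m&(T[...,2]>=a)&(T[...,2]<a+.01)
    if k.sum(): x=np.abs(T[...,0][k]); print(round(a,3),k.sum(),x.min().round(3),np.percentile(x,98).round(3), T[...,1][k].min().round(3))
E
```

```text
-0.09 10642 0.0 0.061 -0.02
-0.08 10784 0.0 0.058 -0.019
-0.07 5846 0.013 0.054 -0.019
-0.06 8382 0.016 0.051 -0.016
-0.05 1992 0.017 0.046 -0.015
-0.04 1368 0.016 0.029 -0.013
-0.03 1079 0.016 0.031 -0.013
-0.02 875 0.016 0.03 -0.013
-0.01 347 0.016 0.029 -0.012
-0.0 1 0.018 0.018 0.003
```

```bash
python3 -m handwheel '[[0.2,0,0.003,0.02,0.002],[0.2,0,0.003,0.038,0.002],[0.2,0,0.003,0.05,0.002],[0.2,0,0.003,0.058,0.002],[0.2,0,0.003,0.058,0.002]]'
python3 - <<'E'
from h import *
delta(.642,.2016,.126,1.404)
i,d=grab_frame('wrist'); save('w14.png',i)
E
```

```text
time_s: 13.03
position: [0.643, 0.202, 0.1291]
tool_rot: [-3.131, 0.005, 1.404]
contact_force: [0.0, 0.8, -0.1]
gripper_width: 0.402
tx -0.0006 ty -0.0009 tz 0.0031 yaw 0.0000 now [0.643  0.202  0.1291] rot [-3.1312  0.0053  1.404 ] F [ 0.   0.8 -0.1] w 0.402 t 13.03
```

View pics/w14.png

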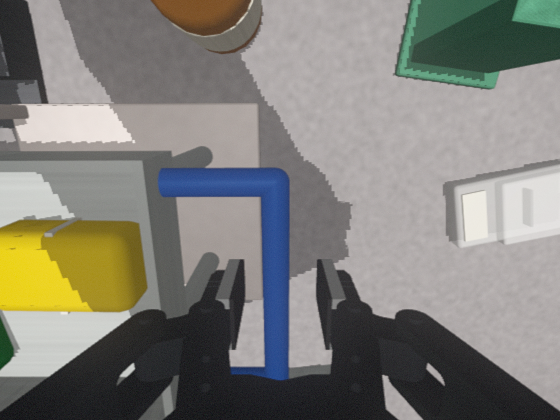

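```bash
python3 -m handwheel '[[0.4,-0.0005,0,0.003,0],[0.7,-0.0005,0,0.003,0],[1,-0.0005,0,0.003,0],[1,-0.0005,0,0.003,0],[1,-0.0005,0,0.003,0],[1,-0.0005,0,0.003,0]]' 40
python3 - <<'E'
from h import *
delta(.642,.2016,.126,1.404)
i,d=grab_frame('wrist'); save('w15.png',i)
E
```

```text
time_s: 13.58
position: [0.6435, 0.1999, 0.1279]
tool_rot: [-3.132, 0.006, 1.403]
contact_force: [-4.4, -7.9, 2.7]
gripper_width: 0.119
tx 0.0014 ty -0.0017 tz 0.0019 yaw -0.0012 now [0.6435 0.1999 0.1279] rot [-3.1324  0.0063  1.4028] F [-4.4 -7.9  2.7] w 0.119 t 13.58
```

View pics/w15.png

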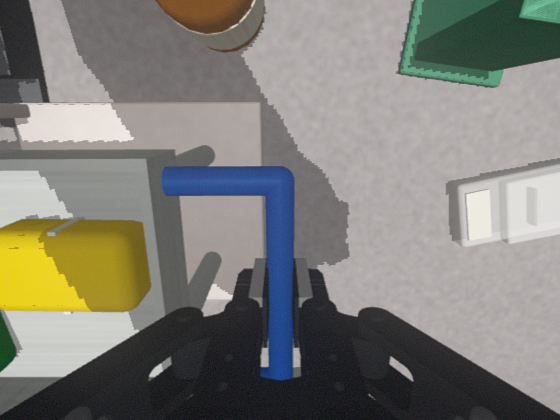

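```bash
python3 -m handwheel '[[1,-0.0006,0,-0.01,0],[1,-0.0024,0,-0.0204,0],[1,-0.0042,0,-0.0305,0],[1,-0.0068,0,-0.0405,0],[1,-0.0098,0,-0.0503,0],[1,-0.0133,0,-0.06,0],[1,-0.0133,0,-0.06,0]]' 40
python3 - <<'E'
from h import *
s=ctrl.sense(); delta(.642,.2016,.126,1.404)
z=s['position'][2]-.1279+.014; print('theta',np.arcsin(z/.2055)-.0682)
i,d=grab_frame('scene'); save('s16.png',cv2.resize(i[90:320,200:480],None,fx=2.6,fy=2.6))
E
```

```text
time_s: 14.22
position: [0.6414, 0.1865, 0.1902]
tool_rot: [-3.132, 0.006, 1.402]
contact_force: [-6.7, -1.7, -3.5]
gripper_width: 0.12
tx 0.0153 ty -0.0013 tz 0.0641 yaw -0.0016 now [0.6414 0.1865 0.1902] rot [-3.132   0.0059  1.4024] F [-6.7 -1.7 -3.5] w 0.120 t 14.22
theta 0.312305594964425
```

View pics/s16.png

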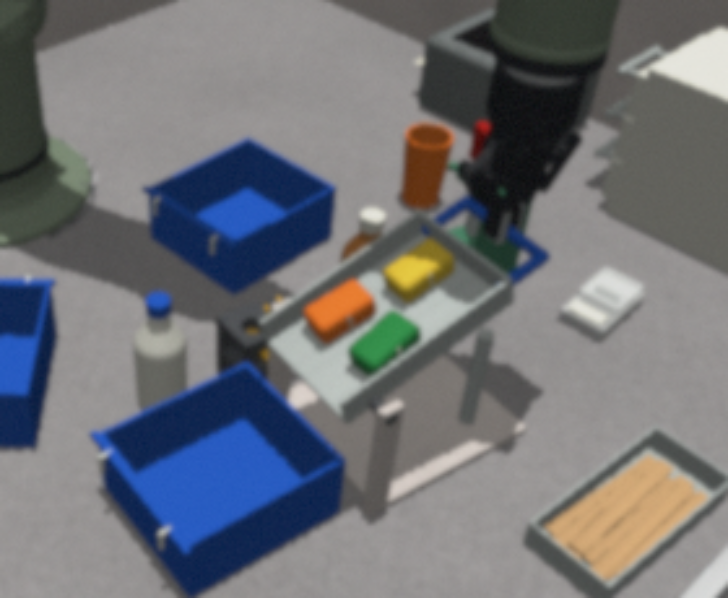

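```bash
python3 -m handwheel '[[1,-0.0039,0,-0.0095,0],[1,-0.0083,0,-0.0187,0],[1,-0.0107,0,-0.0233,0],[1,-0.0132,0,-0.0278,0],[1,-0.0158,0,-0.0322,0],[1,-0.0185,0,-0.0366,0],[1,-0.0185,0,-0.0366,0],[1,-0.0185,0,-0.0366,0]]'
python3 - <<'E'
from h import *
s=ctrl.sense(); delta(.642,.2016,.126,1.404)
z=s['position'][2]-.1279+.014; print('theta',np.arcsin(z/.2055)-.0682)
i,d=grab_frame('scene'); save('s17.png',cv2.resize(i[90:320,200:480],None,fx=2.6,fy=2.6))
E
```

```text
time_s: 14.93
position: [0.6384, 0.1685, 0.2273]
tool_rot: [-3.132, 0.005, 1.402]
contact_force: [-5.9, -0.4, -3.0]
gripper_width: 0.12
tx 0.0338 ty -0.0010 tz 0.1012 yaw -0.0016 now [0.6384 0.1685 0.2273] rot [-3.1318  0.0055  1.4024] F [-5.9 -0.4 -3. ] w 0.120 t 14.93
theta 0.5164817916321065
```

View pics/s17.png

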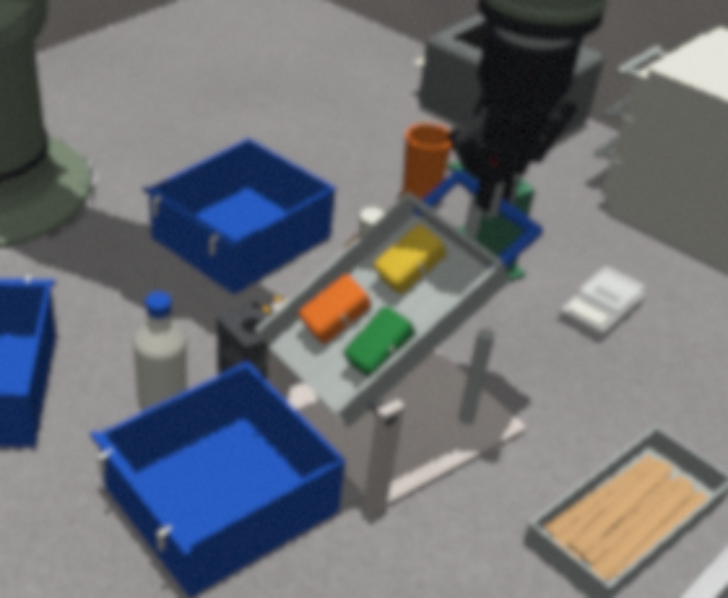

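```bash
python3 -m handwheel '[[1,-0.0028,0,-0.0043,0],[1,-0.0057,0,-0.0085,0],[1,-0.0088,0,-0.0126,0],[1,-0.0119,0,-0.0167,0],[1,-0.0119,0,-0.0167,0],[1,-0.0119,0,-0.0167,0],[1,-0.0119,0,-0.0167,0],[1,-0.0119,0,-0.0167,0]]'
python3 - <<'E'
from h import *
s=ctrl.sense(); delta(.642,.2016,.126,1.404)
z=s['position'][2]-.1279+.014; print('theta',np.arcsin(z/.2055)-.0682)
i,d=grab_frame('scene'); save('s18.png',cv2.resize(i[90:320,200:480],None,fx=2.6,fy=2.6))
E
```

```text
time_s: 15.65
position: [0.6364, 0.1567, 0.2445]
tool_rot: [-3.132, 0.005, 1.402]
contact_force: [-5.1, 0.3, -2.8]
gripper_width: 0.121
tx 0.0458 ty -0.0008 tz 0.1183 yaw -0.0015 now [0.6364 0.1567 0.2445] rot [-3.1317  0.0053  1.4025] F [-5.1  0.3 -2.8] w 0.121 t 15.65
theta 0.6205121449479611
```

View pics/s18.png

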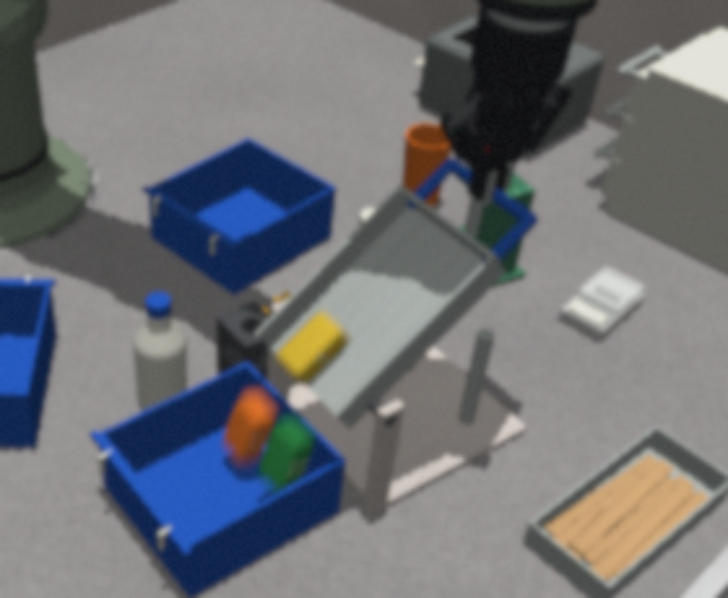

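Pods are sliding; hold and raise slightly for the yellow one.

```bash
python3 -m handwheel '[[1,0,0,0,0],[1,0,0,0,0],[1,-0.0032,0,-0.004,0],[1,-0.0066,0,-0.0079,0],[1,-0.0066,0,-0.0079,0],[1,-0.0066,0,-0.0079,0],[1,-0.0066,0,-0.0079,0]]'
python3 - <<'E'
from h import *
s=ctrl.sense(); delta(.642,.2016,.126,1.404)
z=s['position'][2]-.1279+.014; print('theta',np.arcsin(z/.2055)-.0682)
i,d=grab_frame('scene'); save('s19.png',cv2.resize(i[90:320,200:480],None,fx=2.6,fy=2.6))
E
```

```text
time_s: 16.28
position: [0.6353, 0.15, 0.253]
tool_rot: [-3.132, 0.005, 1.402]
contact_force: [-5.4, 0.3, -3.7]
gripper_width: 0.117
tx 0.0527 ty -0.0008 tz 0.1268 yaw -0.0017 now [0.6353 0.15   0.253 ] rot [-3.1316  0.005   1.4023] F [-5.4  0.3 -3.7] w 0.117 t 16.28
theta 0.675595625199884
```

View pics/s19.png

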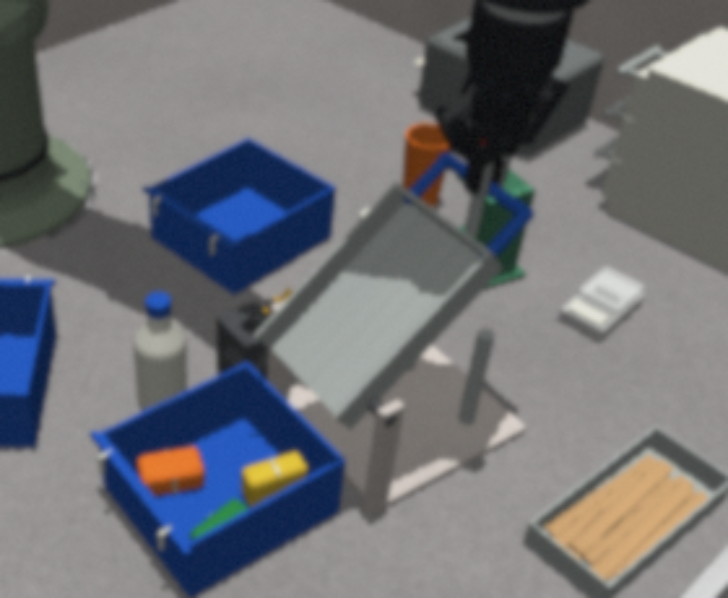

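```bash
python3 -m handwheel '[[1,0.0066,0,0.0079,0],[1,0.0128,0,0.0161,0],[1,0.0185,0,0.0246,0],[1,0.0238,0,0.0334,0],[1,0.0287,0,0.0425,0],[1,0.0331,0,0.0517,0],[1,0.037,0,0.0612,0],[1,0.037,0,0.0612,0]]'
python3 - <<'E'
from h import *
s=ctrl.sense(); delta(.6435,.1999,.1279,1.4028)
z=s['position'][2]-.1279+.014; print('theta',np.arcsin(z/.2055)-.0682)
E
```

```text
time_s: 17.0
position: [0.6414, 0.1873, 0.19]
tool_rot: [-3.132, 0.004, 1.403]
contact_force: [0.7, 3.7, 0.4]
gripper_width: 0.117
tx 0.0130 ty 0.0005 tz 0.0621 yaw 0.0003 now [0.6414 0.1873 0.19  ] rot [-3.1325  0.0045  1.4031] F [0.7 3.7 0.4] w 0.117 t 17.00
theta 0.3112750694097977
```

```bash
python3 -m handwheel '[[1,0.0043,0,0.0118,0],[1,0.0073,0,0.0216,0],[1,0.0097,0,0.0316,0],[1,0.0115,0,0.0417,0],[1,0.0125,0,0.0505,0],[1,0.0128,0,0.0555,0],[1,0.013,0,0.058,0],[1,0.013,0,0.058,0]]'
python3 -m handwheel '[[1,0,0,0.001,0],[1,0,0,0.002,0],[1,0,0,0.003,0],[1,0,0,0.003,0]]'
python3 - <<'E'
from h import *
s=ctrl.sense(); delta(.6435,.1999,.1279,1.4028)
E
```

```text
time_s: 17.67
position: [0.6434, 0.1999, 0.133]
tool_rot: [-3.133, 0.004, 1.403]
contact_force: [-3.1, -1.2, 10.8]
gripper_width: 0.119
time_s: 18.0
position: [0.6442, 0.1999, 0.1322]
tool_rot: [-3.135, 0.003, 1.402]
contact_force: [-9.0, -3.7, 27.4]
gripper_width: 0.118
tx -0.0001 ty -0.0007 tz 0.0043 yaw -0.0005 now [0.6442 0.1999 0.1322] rot [-3.1354e+00  2.6000e-03  1.4023e+00] F [-9.  -3.7 27.4] w 0.118 t 18.00
```

```bash
python3 -m handwheel '[[1,0,0,0,0]]'
python3 - <<'E'
from h import *
s=ctrl.sense(); delta(.6435,.1999,.1279,1.4028)
i,d=grab_frame('scene'); save('s20.png',cv2.resize(i[90:320,200:480],None,fx=2.6,fy=2.6));P=cloud('scene',d)
# floor tilt along hinge y
hy=np.array([.166,.986]);hx=np.array([.986,-.166]); c=np.array([.642,.2016])-hy*.205; print('hinge',c)
q=P[...,:2]-c; a=q@hy;b=q@hx
z0=np.load('pics/scene0.npz');P0=cloud('scene',z0['d'])
for PP in(P0,P):
    q=PP[...,:2]-c; a=q@hy;b=q@hx
    m=(abs(b)<.035)&(a>-.01)&(a<.13)&(PP[...,2]>.1)&(PP[...,2]<.14 if PP is P0 else PP[...,2]<.18)
    k=m&(a<.06)&(PP[...,2]<.135); 
    for lo in np.arange(-.02,.16,.02):
        kk=m&(a>=lo)&(a<lo+.02); print(round(lo,2),kk.sum(),np.percentile(PP[kk][:,2],20).round(4) if kk.sum() else None,end='; ')
    print()
i,d=grab_frame('wrist'); save('w20.png',i)
E
```

```text
time_s: 18.08
position: [0.6441, 0.1998, 0.133]
tool_rot: [-3.136, 0.002, 1.402]
contact_force: [-3.8, 0.3, -2.4]
gripper_width: 0.117
tx 0.0000 ty -0.0006 tz 0.0051 yaw -0.0010 now [0.6441 0.1998 0.133 ] rot [-3.1356e+00  2.1000e-03  1.4018e+00] F [-3.8  0.3 -2.4] w 0.117 t 18.08
hinge [ 6.0797e-01 -5.3000e-04]
-0.02 85 0.1282; 0.0 151 0.1287; 0.02 45 0.1287; 0.04 28 0.1296; 0.06 30 0.1289; 0.08 111 0.1287; 0.1 77 0.1286; 0.12 42 0.1286; 0.14 0 None; 
-0.02 89 0.1286; 0.0 175 0.1285; 0.02 175 0.1287; 0.04 159 0.129; 0.06 160 0.1287; 0.08 158 0.1286; 0.1 157 0.1289; 0.12 67 0.1285; 0.14 0 None;
```

View pics/s20.png

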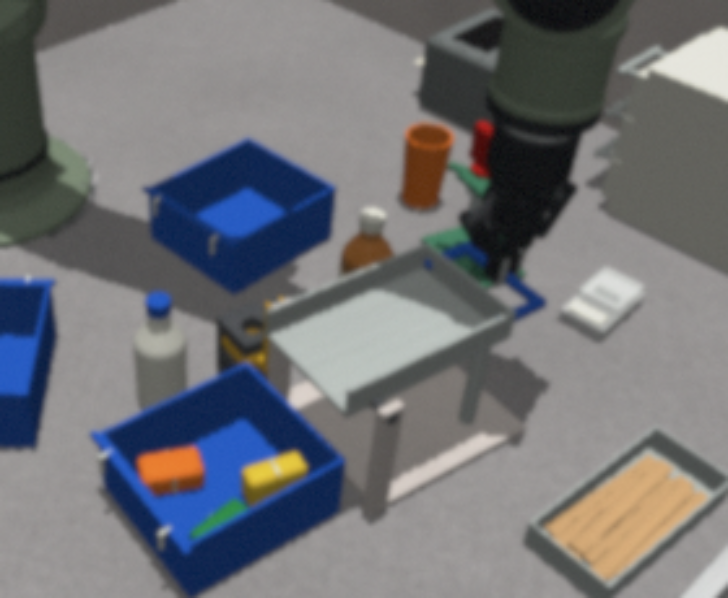

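View pics/w20.png

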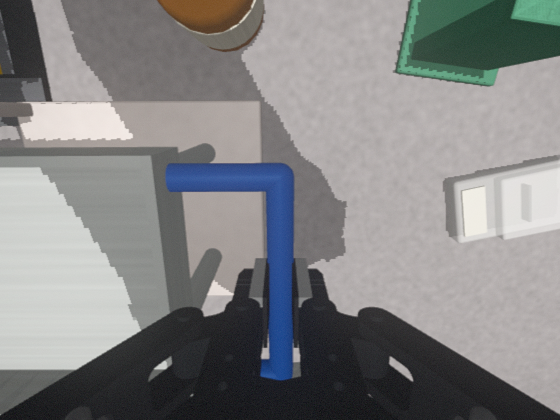

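Tray floor is level again (z ≈ 0.1287 throughout). Release gently, and lift away.

```bash
python3 -m handwheel '[[0.7,0,0,0.0005,0],[0.6,0,0,0.0005,0],[0.4,0,0,0.0005,0],[0.2,0,0,0.0005,0],[0.2,0,0,0.0005,0],[0.2,0,0,0,0]]'
python3 -m handwheel '[[0.2,0,0,-0.015,0],[0.2,0,0,-0.04,0],[0.2,0,0,-0.07,0],[0.2,0,0,-0.1,0],[0.2,0,0,-0.13,0],[0.2,0,0,-0.16,0],[0.2,0,0,-0.16,0],[0.2,0,0,-0.16,0]]'
python3 - <<'E'
from h import *
s=ctrl.sense(); delta(.642,.1999,.1279,1.4028)
i,d=grab_frame('scene'); save('s21.png',i); P=cloud('scene',d)
save('s21z.png',cv2.resize(i[90:320,200:480],None,fx=2.6,fy=2.6))
i,t=grab_frame('top'); save('t21.png',i); np.savez('pics/t21.npz',i=i,d=t)
E
```

```text
time_s: 18.68
position: [0.6441, 0.1998, 0.1324]
tool_rot: [-3.135, 0.002, 1.402]
contact_force: [0.5, -0.1, 0.8]
gripper_width: 0.401
time_s: 19.35
position: [0.6458, 0.2001, 0.2941]
tool_rot: [-3.138, 0.001, 1.402]
contact_force: [1.0, 0.4, -1.1]
gripper_width: 0.398
tx -0.0007 ty -0.0031 tz 0.1662 yaw -0.0010 now [0.6458 0.2001 0.2941] rot [-3.1380e+00  6.0000e-04  1.4018e+00] F [ 1.   0.4 -1.1] w 0.398 t 19.35
```

View pics/s21z.png

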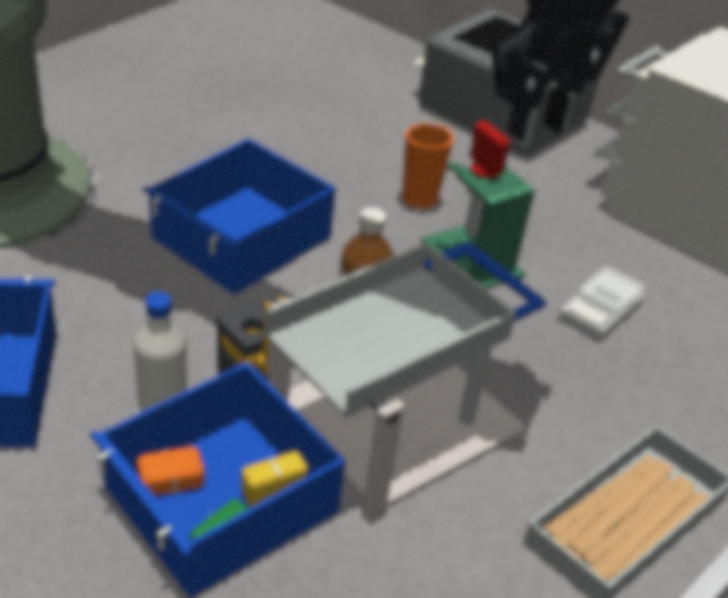

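View pics/t21.png

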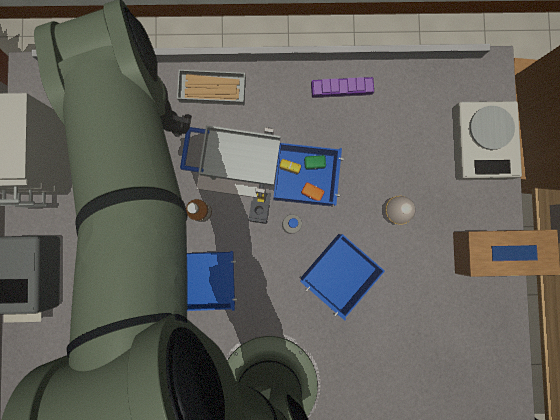

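```bash
python3 - <<'E'
from h import *
print(ctrl.sign_off())
E
```

```text
the job is handed in; nothing more can be done
None
```

I parked the pin, tipped all three pods into the blue basket, lowered the tray back to level, and handed the job in at about 19.5 s of the 61 s allowed.

- **Pin:** I drew it straight up out of the bore and slid it into the notch until I felt contact. I then lowered it until the collar bore on the plate and let go. Right after release the wrist camera showed the paddle top level at 0.171 m and the collar at 0.126 m, which is upright and seated. The notch end came about 2 mm further on than my camera estimate, so I trusted the force reading over the estimate.
- **Pods:** I raised the tray by its handle in slow steps to about 0.68 rad. The scene and top pictures show the orange, green and yellow pods all in the basket.
- **Tray:** I lowered it in the grip. It met its rest with the gripper about 4 mm higher than when I first gripped it, probably because the bar had slipped slightly in the pads. I checked before letting go: the tray floor was level at 0.1287 m, the same as at the start.
- **Final check:** The last pictures show the basket, bottles and egg pot standing where they were and the beaker and pin undisturbed, judged by eye. The arm was clear of everything. The highest wrist force I saw was about 35 N, while seating the pin.

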